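# Put the small things back in their own holders

### The job

Tidy the worktop: put the salt shaker upright in the round holder, the lighter upright in the rectangular slot block, the lemon lying along the oval dish, and the peeler flat in the long rest (either way round). Each must sit fully down inside its holder, in the middle of it; do not push the tea box at the back out of place.

Things in the scene. Friction and masses are not known exactly. Their poses are not given: they have to be found in the camera images.
- salt_shaker: Salt shaker with grey domed top, standing: round, 44 mm across up to 74 mm high, top cap 34 mm across, 90 mm tall overall. Origin: centre of its underside, z up.
- lighter: Pocket lighter, standing upright: 13 mm thick (its x) by 25 mm wide (its y) by 79 mm tall (z). Origin: centre of its underside. Light (about 20 g) and easily tipped over.
- the_lemon: Yellow lemon lying on its side, 78 mm long (along its x), 55 mm wide (y), 56 mm high. Origin: centre of its underside at the start; it turns with the lemon.
- lemon_centre (a point): Centre of the lemon, 28 mm above the worktop at the start.
- veg_peeler: Dark green-handled vegetable peeler lying flat, 170 mm long (along its x), 25 mm wide (y), 18 mm high (z). Origin: centre of its underside.
- round_holder: Holder for the salt shaker, fixed to the worktop: low round dark-wood cup 75 mm across, cork-lined round recess about 60 mm across. Origin: centre of its underside; recess floor 4 mm above it, rim 14 mm above it.
- slot_holder: Holder for the lighter, fixed: small dark-wood block 48 x 62 mm with a cork-lined rectangular recess 28 mm (its x) by 42 mm (its y). Origin: centre of its underside; recess floor 4 mm above it, walls 22 mm above it.
- oval_holder: Holder for the lemon, fixed: low oval dark-wood dish, 110 mm long (its x) by 86 mm (y), cork-lined recess 94 x 70 mm. Origin: centre of its underside; recess floor 4 mm above it, rim 9 mm above it.
- long_holder: Holder for the peeler, fixed: long narrow dark-wood rest 198 mm (its x) by 53 mm (y), cork-lined trough 188 x 41 mm with end walls and side rails 12 mm above the origin; the side rails are cut away over the middle 90 mm so that fingers fit. Origin: centre of its underside; trough floor 4 mm above it. The peeler may point either way.
- tea_box: Bystander: black cardboard tea box, 85 x 134 x 147 mm, standing at the back left. Origin: centre of its underside.
Not all that is in view belongs to the job. Leave any green look-alike of the salt_shaker alone.

How it is judged:
By the outcome, as a careful person would: the job done as asked, in the order asked, and still so for the second after the job is handed in, with the robot touching nothing.
It also fails if it takes over 115 s, if anything falls off the work surface, if the arm or the gripper's body presses on something with over 40 N, if the wrist force passes 120 N, or if a joint passes its speed limit or range.

### The arm

A 7-joint arm with a two-finger parallel gripper is mounted at the origin on a cart in front of the work surface, level with it; the furniture and walls round the work are solid. World frame = base frame: x ahead of the robot, y to its left, z up, the work surface at z = 0. Lengths are in m, angles in degrees, forces in N, time in s.
With the tool pointing down it reaches from about 0.425 to 0.875 m from the base axis. Payload 4.7 kg.
Tool frame: the origin (TCP) lies at the very end of the fingers, on their centre line; the grasp point (between the pads) lies env.grip_point_offset behind it (env.grip_point_offset is the distance from the TCP to the grasp point, in m); z points along the fingers, y is the direction in which the jaws open and shut (so a half turn about z gives the same grasp; the last joint's range is limited). The gripper opens to 87 mm and grips with 3 to 60 N. Pads are 19 mm wide; open, the fingers measure 117 mm over their backs; the gripper's body (75 mm by 190 mm) begins 51 mm behind the grasp point.
Start: joints at [-63.134, 18.392, -4.016, 83.108, 1.295, 78.541, -3.26], TCP at [0.286, 0.584, 0.223] pointing down, gripper open.
Joint ranges: [-163.93, 163.93], [-17.29, 119.83], [-79.2, 71.16], [3.27, 140.29], [-89.18, 269.18], [5.43, 117.66], [-154.24, 154.24]. Speed limits (degrees/s): [147.25, 147.25, 180, 180, 180, 180, 180].

### API

Orientations are given as [roll, pitch, yaw] about the fixed x, y, z axes, in that order (R = Rz(yaw) Ry(pitch) Rx(roll)).
In Python, from cell import env gives the robot as it stands.
- The arm moves only by the tool send_rows, never from a script. Its argument "plan" is a list of rows, each a list of 7 numbers: the finger opening in mm, from 0 to 87, then the shift along the tool's x, y, z in mm, then the turn, a rotation vector about the tool's x, y, z in rad. A call has 1 to 12 rows; each row shifts and turns the commanded pose from where the row before left it, along the tool's axes as they then stand; what a row does not reach is not made up. A row lasts 1/10 s, in which the tool goes at most 50 mm and 8.59 degrees, less where a joint would pass 70% of its speed; a pose out of reach is approached as far as the arm can. A call is refused whole if a number of a shift passes 50 or a number of a turn 0.15, either way. A call with a gripper value outside its range is refused whole. The fingers move at their own pace and stop on an object; "grip_force" is the grip in N (left out, the last holds). Time passes only in rows, so rows that do not move let the fingers close. It gives the time, the measured TCP pose, the force and the opening at its end, in the units of the state.
- env.get_obs(): the state, without advancing time (a new reading comes with each control period).
- env.read_camera(name): name is "side" or "top"; returns the picture (400x640x3 uint8, red, green, blue); there is no depth.
- env.get_calibration(name): a dict with "fx", "fy", "cx", "cy" (pixels), "k1" (the pictures are not rectified: a ray, as slopes to the right and down, at radius r is drawn at 1 + k1 r^2 times it, then the intrinsics apply), "extrinsics" (4x4, takes a point from camera to world coordinates). Camera axes: x right, y down, z forward; pixel columns grow to the right and rows downward; lengths in m; the calibration is good to about 2 mm. A picture is of the moment at which its call begins. get_calibration takes no time and is no camera call.
- env.sign_off(): hands the job in, once; it reports no verdict.
Trained networks look in the newest picture that a camera, given by its name, has taken for a name from the list of things; names that differ only in an ending like _2 or _b are one class to them, and where a whole thing is asked for, a point or a joint stands for the part that bears it (a point fixed in the world has none). Each returns a list of dicts, best first, with "confidence" (0 to 1); they miss things now and then, are a little off and sometimes report something else, mostly with a low value. They report only what shows in the picture. A call takes as long as a camera call. They do not tell look-alikes from the thing itself.
- env.regions_of(camera, query): "region" (400x640 bool, what is visible of it) and "rect" ([left, top, right, bottom] in pixels, round what is visible of it).
The state is a dict: "time_s": time; "qpos": joint angles; "joint_velocities": joint speeds; "effort": joint torques, N m; "tool_pos": TCP position; "tool_rot": TCP orientation; "force": force on the tool from outside, world axes, zero at the start; "wrist_torque": the same for the moment, N m; "grip_width": finger opening in m.
Only numpy, scipy, OpenCV 4.12 (cv2) and the standard library are available. Lean on these libraries where they do the work, as an engineer would, in place of code of your own. Each camera call takes 0.05 s, during which the arm holds its last target. There are 200 camera calls.

## Working session

There is one attempt and no reset: what is moved stays moved. The work goes in short steps, Python scripts to look and compute and a tool call to move; the robot and the scene stay as the last step left them, time stands still between calls to the robot, and variables do not carry over. Pictures are saved under pics/ and viewed, about 12 in all and at most 16, crops included, and the job is handed in when it is done.

Besides the shell and the picture viewer there is one more tool, called after "Call:" in YAML: its name, and indented under it one key for each argument. send_rows: Moves the arm, as the interface text tells. Its arguments: {"type":"object","properties":{"plan":{"type":"array"},"grip_force":{"type":"number"}},"required":["plan"]}

```bash
ls; mkdir -p pics; python3 - <<'E'
from cell import env
import cv2,numpy as np
o=env.get_obs();print(o['time_s'],o['qpos'],o['tool_pos'],o['tool_rot'],o['grip_width'],env.grip_point_offset)
for c in('side','top'):
    cv2.imwrite(f'pics/{c}0.png',env.read_camera(c)[:,:,::-1]);k=env.get_calibration(c);print(c,{a:(np.round(b,4).tolist()) for a,b in k.items()})
    for n in 'salt_shaker lighter the_lemon veg_peeler round_holder slot_holder oval_holder long_holder tea_box'.split():
        for r in env.regions_of(c,n)[:3]:
            if r['confidence']>.2: print(n,round(r['confidence'],2),[int(v) for v in r['rect']],int(r['region'].sum()))
print(env.get_obs()['time_s'])
E
```

```text
pics
0.0 [-63.13538844  18.43849798  -4.01537981  83.17574339   1.29387766
  78.53902104  -3.2591166 ] [0.28531865 0.58341942 0.22146046] [-1.79891916e+02  4.66336894e-03  1.53945676e+02] 0.08738878169320494 0.0187
side {'fx': 368.3017, 'fy': 368.3017, 'cx': 319.9555, 'cy': 201.2502, 'k1': 0.0064, 'extrinsics': [[0.8214, -0.2959, 0.4875, 0.0874], [-0.5702, -0.441, 0.693, -0.6413], [0.01, -0.8473, -0.531, 0.5472], [0.0, 0.0, 0.0, 1.0]]}
salt_shaker 0.93 [287, 192, 302, 230] 533
salt_shaker 0.74 [270, 170, 286, 200] 277
salt_shaker 0.59 [263, 184, 282, 217] 476
lighter 0.73 [313, 221, 315, 259] 212
the_lemon 0.8 [305, 300, 341, 337] 969
veg_peeler 0.49 [205, 178, 224, 200] 181
veg_peeler 0.41 [263, 185, 279, 216] 482
round_holder 0.73 [309, 182, 338, 197] 354
slot_holder 0.68 [409, 292, 453, 329] 933
oval_holder 0.93 [245, 158, 274, 173] 357
long_holder 0.77 [346, 207, 427, 252] 1141
tea_box 0.92 [298, 109, 339, 167] 1738
top {'fx': 467.2932, 'fy': 467.2932, 'cx': 320.8288, 'cy': 197.8371, 'k1': -0.0029, 'extrinsics': [[-0.2621, -0.7751, 0.5749, -0.372], [-0.9649, 0.1999, -0.1704, 0.2912], [0.0171, -0.5993, -0.8003, 1.3125], [0.0, 0.0, 0.0, 1.0]]}
salt_shaker 0.7 [220, 258, 268, 276] 304
salt_shaker 0.67 [302, 216, 312, 237] 178
lighter 0.35 [207, 211, 239, 237] 609
the_lemon 0.65 [417, 219, 438, 239] 312
veg_peeler 0.81 [221, 258, 270, 274] 296
slot_holder 0.81 [414, 175, 435, 190] 220
slot_holder 0.31 [302, 217, 313, 234] 128
oval_holder 0.87 [208, 215, 242, 237] 618
long_holder 0.51 [369, 158, 379, 171] 35
tea_box 0.75 [199, 136, 241, 163] 812
1.0
```

View pics/side0.png

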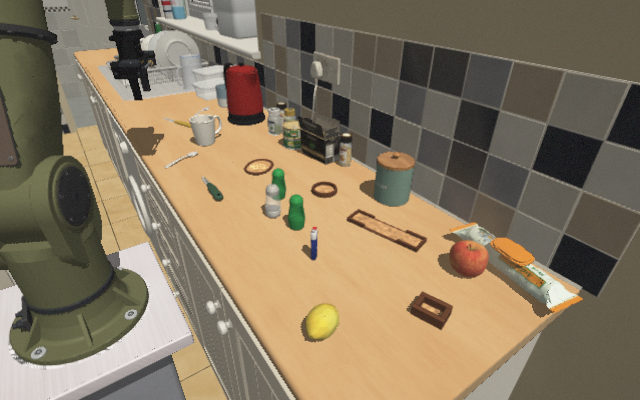

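View pics/top0.png

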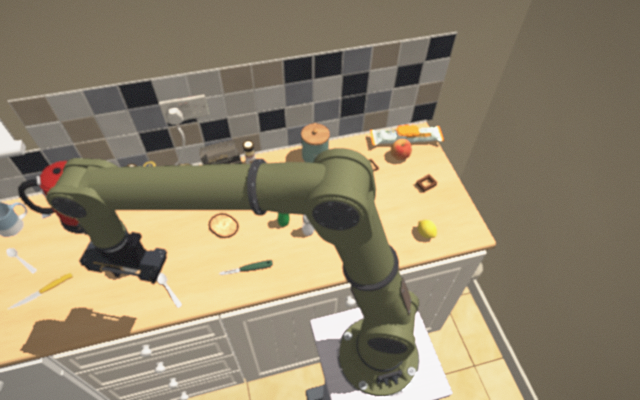

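The side view shows the grey shaker at (273,200) between two green look-alikes at (279,184) and (297,212). The lighter is at (314,243), the lemon at (322,321) and the peeler at (212,188). The holders are round (324,189), oval (259,166), long (387,230) and slot (431,310). The arm hides much of the top view.

```bash
cat > h.py <<'E'
from cell import env
import cv2,numpy as np
from scipy.optimize import minimize
from scipy.spatial.transform import Rotation as R
def project(c,P):
    k=env.get_calibration(c);T=np.linalg.inv(k['extrinsics']);p=np.asarray(P)@T[:3,:3].T+T[:3,3]
    s=p[:,:2]/p[:,2:];s=s*(1+k['k1']*(s**2).sum(1,keepdims=True));return s*[k['fx'],k['fy']]+[k['cx'],k['cy']]
def to_plane(c,uv,z):
    k=env.get_calibration(c);E=np.array(k['extrinsics']);s0=(np.array(uv,float)-[k['cx'],k['cy']])/[k['fx'],k['fy']];s=s0.copy()
    for _ in range(5): s=s0/(1+k['k1']*(s**2).sum())
    d=E[:3,:3]@[*s,1];o=E[:3,3];return o+d*(z-o[2])/d[2]
a=np.linspace(0,2*np.pi,24,endpoint=False)
ell=lambda rx,ry,z:np.c_[rx*np.cos(a),ry*np.sin(a),0*a+z]
def box(x,y,z):return np.array([[i*x/2,j*y/2,k]for i in(-1,1)for j in(-1,1)for k in(0,z)])
M={'salt_shaker':np.r_[ell(.022,.022,0),ell(.022,.022,.074),ell(.017,.017,.08),ell(.010,.010,.09)],
'lighter':box(.013,.025,.079),
'the_lemon':np.array([[.039*np.sin(t),.0275*np.cos(t)*np.cos(b),.028+.028*np.cos(t)*np.sin(b)]for t in np.linspace(-1.57,1.57,13)for b in a]),
'veg_peeler':box(.17,.025,.018),'round_holder':np.r_[ell(.0375,.0375,0),ell(.0375,.0375,.014)],
'slot_holder':box(.048,.062,.022),'oval_holder':np.r_[ell(.055,.043,0),ell(.055,.043,.009)],'long_holder':box(.198,.053,.012),'tea_box':box(.085,.134,.147)}
def hullmask(pts,S=4,off=(0,0),sz=(100,100)):
    h=cv2.convexHull(((np.asarray(pts)-off+.5)*S).astype(np.float32));m=np.zeros((sz[1]*S,sz[0]*S),np.uint8)
    cv2.fillConvexPoly(m,np.round(h*16).astype(np.int32),1,shift=4);return m
def fit(name,masks,z=0,yaw=True):
    """masks: {cam: bool}; returns (x,y,yaw,iou)"""
    D={};
    for c,m in masks.items():
        n,l,st,_=cv2.connectedComponentsWithStats(m.astype(np.uint8));m=l==1+st[1:,4].argmax()
        v,u=np.nonzero(m);off=(u.min()-20,v.min()-20);sz=(np.ptp(u)+41,np.ptp(v)+41)
        q=np.r_[np.c_[u-.5,v-.5],np.c_[u+.5,v-.5],np.c_[u-.5,v+.5],np.c_[u+.5,v+.5]]
        D[c]=(hullmask(q,4,off,sz),off,sz,(u.mean(),v.mean()))
    c0=list(D)[0];x0=to_plane(c0,D[c0][3],z+M[name][:,2].max()/2)[:2]
    def cost(p):
        P=R.from_euler('z',p[2] if yaw else 0).apply(M[name])+[p[0],p[1],z];t=0
        for c,(m,off,sz,_) in D.items():
            w=hullmask(project(c,P),4,off,sz);t+=1-(m&w).sum()/(m|w).sum()
        return t/len(D)
    best=min((minimize(cost,[*x0,y],method='Nelder-Mead',options=dict(initial_simplex=np.array([[*x0,y],[x0[0]+.012,x0[1],y],[x0[0],x0[1]+.012,y],[*x0,y+.4]]),xatol=1e-4,fatol=1e-4)) for y in (np.arange(0,3.1,.52) if yaw else [0])),key=lambda r:r.fun)
    return best.x[0],best.x[1],np.degrees(best.x[2])%180,1-best.fun
E
cat > m.py <<'E'
from h import *
im=env.read_camera('side')[:,:,::-1].copy();big=cv2.resize(im,None,fx=3,fy=3,interpolation=cv2.INTER_CUBIC)
for n in M:
    for r in env.regions_of('side',n)[:4]:
        if r['confidence']<.35: continue
        x,y,w,i=fit(n,{'side':r['region']},yaw=n not in('salt_shaker','round_holder'))
        print(n,round(r['confidence'],2),[int(v) for v in r['rect']],'%.4f %.4f yaw %.1f iou %.2f'%(x,y,w,i))
        if i>.5:
            P=R.from_euler('z',w,degrees=True).apply(M[n])+[x,y,0]
            cv2.polylines(big,[cv2.convexHull(((project('side',P)+.5)*3).astype(np.int32))],True,(0,0,255) if n!='lighter' else (255,0,255),1)
cv2.imwrite('pics/ov.png',big[300:900+150,500:1400][:750,:800][:600])
E
python3 m.py
```

```text
salt_shaker 0.82 [272, 172, 287, 200] 0.5088 0.1627 yaw 0.9 iou 0.76
salt_shaker 0.65 [288, 196, 303, 230] 0.4735 0.0122 yaw 157.7 iou 0.91
salt_shaker 0.62 [261, 183, 281, 218] 0.4497 0.0912 yaw 141.7 iou 0.92
lighter 0.46 [310, 225, 316, 259] 0.4393 -0.1167 yaw 140.8 iou 0.87
the_lemon 0.73 [306, 306, 339, 337] 0.3423 -0.2884 yaw 28.8 iou 0.93
veg_peeler 0.57 [204, 177, 224, 200] 0.3644 0.3200 yaw 83.4 iou 0.58
round_holder 0.83 [311, 181, 338, 199] 0.6311 0.1135 yaw 6.0 iou 0.96
slot_holder 0.79 [410, 293, 453, 328] 0.5353 -0.3712 yaw 17.0 iou 0.97
slot_holder 0.41 [297, 108, 339, 165] 0.7563 0.2824 yaw 5.7 iou 0.14
oval_holder 0.79 [243, 159, 271, 171] 0.5377 0.3550 yaw 28.4 iou 0.92
long_holder 0.65 [346, 207, 428, 250] 0.6439 -0.1306 yaw 106.3 iou 0.91
tea_box 0.57 [299, 111, 343, 166] 0.7474 0.3105 yaw 171.4 iou 0.86
```

View pics/ov.png

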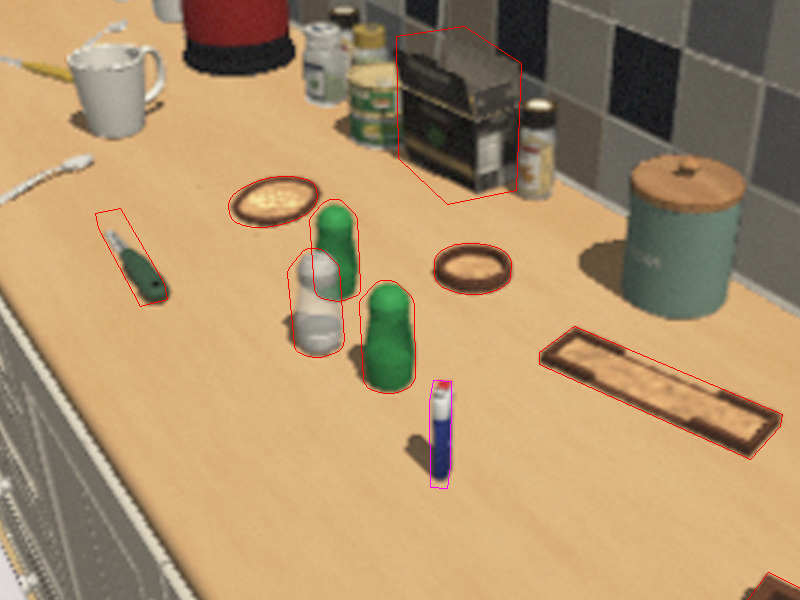

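The fits agree with the picture: shaker (0.450, 0.091), with the green ones 82 and 93 mm away. I'll add a small helper that converts a target into tool-axis shifts, then start with the shaker.

```bash
cat > g.py <<'E'
import sys,math
from h import *
def plan(x,y,z,yaw=None):
    o=env.get_obs();p=np.array(o['tool_pos']);r=o['tool_rot'];w=r[2]
    print('t %.2f pos %s rot %s F %s w %.1f'%(o['time_s'],np.round(p*1000,1),np.round(r,1),np.round(o['force'],1),o['grip_width']*1000),'q',np.round(o['qpos'],0))
    t=0
    if yaw is not None:
        t=(yaw-w+90)%180-90;print('yaw change %.1f deg: tool-z turn %.3f rad, rows %d'%(t,-math.radians(t),math.ceil(abs(t)/8.5)))
    a=math.radians(w+t);d=(np.array([x,y,z])-p)*1000
    print('shift tool mm x %.1f y %.1f z %.1f  (horiz rows %d)'%(d[0]*math.cos(a)+d[1]*math.sin(a),d[0]*math.sin(a)-d[1]*math.cos(a),-d[2],math.ceil(np.hypot(d[0],d[1])/49)))
if __name__=='__main__': plan(*map(float,sys.argv[1:]))
E
python3 g.py .4497 .0912 .16 78
python3 -c "
from h import *
print('jar',to_plane('side',(393,198),0),to_plane('side',(370,190),0),'bottle',to_plane('side',(345,165),0),'apple',to_plane('side',(468,276),0))"
```

```text
t 1.50 pos [285.6 583.9 222.6] rot [180.    0.  153.9] F [ 0.5 -0.6 -1. ] w 87.1 q [-63.  18.  -4.  83.   1.  79.  -3.]
yaw change -75.9 deg: tool-z turn 1.325 rad, rows 9
shift tool mm x -447.9 y 263.0 z 62.6  (horiz rows 11)
jar [ 0.77257071 -0.02866469  0.        ] [0.74804434 0.04202252 0.        ] bottle [0.78838127 0.212941   0.        ] apple [ 0.68050713 -0.34779279  0.        ]
```

Call:
send_rows:
  plan:
    - [87, 0, 0, 0, 0, 0, 0.147]
    - [87, 0, 0, 0, 0, 0, 0.147]
    - [87, 0, 0, 0, 0, 0, 0.147]
    - [87, 0, 0, 0, 0, 0, 0.147]
    - [87, 0, 0, 0, 0, 0, 0.147]
    - [87, 0, 0, 0, 0, 0, 0.147]
    - [87, 0, 0, 0, 0, 0, 0.147]
    - [87, 0, 0, 0, 0, 0, 0.147]
    - [87, 0, 0, 0, 0, 0, 0.147]
  grip_force: 20

```text
time_s: 2.4
tool_pos: [0.2855, 0.5839, 0.2226]
tool_rot: [180.0, -0.0, 77.8]
force: [0.0, 0.0, 0.3]
grip_width: 0.0869
```

Call:
send_rows:
  plan:
    - [65, -40, 24, 5, 0, 0, 0]
    - [65, -40, 24, 5, 0, 0, 0]
    - [65, -40, 24, 5, 0, 0, 0]
    - [65, -40, 24, 5, 0, 0, 0]
    - [65, -40, 24, 5, 0, 0, 0]
    - [65, -40, 24, 5, 0, 0, 0]
    - [65, -40, 24, 5, 0, 0, 0]
    - [65, -40, 24, 5, 0, 0, 0]
    - [65, -40, 24, 5, 0, 0, 0]
    - [65, -40, 24, 5, 0, 0, 0]
    - [65, -40, 24, 5, 0, 0, 0]
    - [65, 0, 0, 0, 0, 0, 0]

```text
time_s: 3.6
tool_pos: [0.455, 0.092, 0.1675]
tool_rot: [179.9, 0.1, 77.5]
force: [-0.5, -0.3, -0.2]
grip_width: 0.0654
```

```bash
cat > look.py <<'E'
import sys
from h import *
# look.py pic cam names...
pic,cams=sys.argv[1],sys.argv[2].split(',')
ims={c:env.read_camera(c)[:,:,::-1].copy() for c in cams}
for n in sys.argv[3:]:
    n,_,z=n.partition('@');z=float(z or 0);got={}
    for c in cams:
        for r in env.regions_of(c,n)[:3]:
            if r['confidence']<.3: continue
            x,y,w,i=fit(n,{c:r['region']},z,yaw=n not in('salt_shaker','round_holder'))
            print(c,n,round(r['confidence'],2),[int(v) for v in r['rect']],'%.4f %.4f yaw %.1f iou %.2f'%(x,y,w,i))
            cv2.polylines(ims[c],[cv2.convexHull(np.round((project(c,R.from_euler('z',w,degrees=True).apply(M[n])+[x,y,z]))*16).astype(np.int32))],True,(0,0,255),1,shift=4)
if pic!='-':
    cv2.imwrite('pics/'+pic+'.png',np.hstack([cv2.resize(i[100:350,180:500],None,fx=2.5,fy=2.4) if c=='side' else i for c,i in ims.items()]) if len(cams)==1 else np.vstack([cv2.resize(ims['side'][120:340,180:480],(600,300*600//600+0)),cv2.resize(ims['top'][100:300,180:480],(600,300))]))
E
python3 look.py a1 side,top salt_shaker round_holder; python3 g.py .4497 .0912 .16 78
```

```text
side salt_shaker 0.74 [271, 169, 286, 195] 0.5174 0.1708 yaw 5.2 iou 0.64
side salt_shaker 0.63 [263, 185, 283, 219] 0.4496 0.0908 yaw 165.4 iou 0.89
side salt_shaker 0.61 [284, 194, 301, 230] 0.4754 0.0160 yaw 4.2 iou 0.88
top salt_shaker 0.77 [299, 211, 315, 235] 0.4532 0.0910 yaw 2.7 iou 0.94
top salt_shaker 0.73 [326, 200, 337, 226] 0.4748 0.0104 yaw 5.8 iou 0.89
top salt_shaker 0.69 [277, 199, 292, 226] 0.5059 0.1610 yaw 175.8 iou 0.91
side round_holder 0.55 [310, 183, 337, 198] 0.6302 0.1135 yaw 3.7 iou 0.96
top round_holder 0.56 [275, 182, 291, 197] 0.6345 0.1225 yaw 16.4 iou 0.67
t 3.90 pos [453.2 100.6 167.7] rot [180.   -0.   78.3] F [-0.6  0.9  0.2] w 65.3 q [-45.  -3.  28. 114.   2.  69. -29.]
yaw change -0.3 deg: tool-z turn 0.005 rad, rows 1
shift tool mm x -9.9 y -1.5 z 7.7  (horiz rows 1)
```

View pics/a1.png

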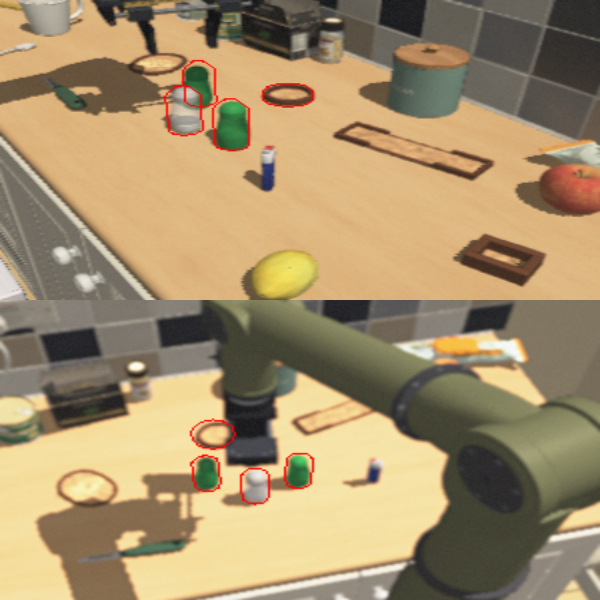

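The grey shaker is at about (0.451, 0.091) in both views. There is about 10 mm of slack per finger and the greens are clear, so I'll descend and grip.

Call:
send_rows:
  plan:
    - [65, -10, -2, 0, 0, 0, 0]
    - [65, 0, 0, 0, 0, 0, 0]
    - [65, 0, 0, 35, 0, 0, 0]
    - [65, 0, 0, 35, 0, 0, 0]
    - [65, 0, 0, 35, 0, 0, 0]
    - [65, 0, 0, 21, 0, 0, 0]
    - [65, 0, 0, 0, 0, 0, 0]
    - [35, 0, 0, 0, 0, 0, 0]
    - [35, 0, 0, 0, 0, 0, 0]
    - [35, 0, 0, 0, 0, 0, 0]
    - [35, 0, 0, 0, 0, 0, 0]

```text
time_s: 5.0
tool_pos: [0.4503, 0.0901, 0.0426]
tool_rot: [179.9, -0.1, 78.1]
force: [-0.4, 0.8, -0.6]
grip_width: 0.0411
```

Call:
send_rows:
  plan:
    - [35, 0, 0, 0, 0, 0, 0]
    - [35, 0, 0, -25, 0, 0, 0]
    - [35, 0, 0, -45, 0, 0, 0]
    - [35, 0, 0, -45, 0, 0, 0]
    - [35, 0, 0, 0, 0, 0, 0]

```text
time_s: 5.5
tool_pos: [0.4537, 0.0908, 0.1626]
tool_rot: [179.5, -0.4, 78.1]
force: [1.1, 0.8, -0.0]
grip_width: 0.0369
```

```bash
python3 g.py .631 .1135 .157
```

```text
t 5.50 pos [453.7  90.8 162.6] rot [179.5  -0.4  78.1] F [ 1.1  0.8 -0. ] w 36.9 q [-45.  -4.  29. 115.   2.  68. -28.]
shift tool mm x 58.7 y 168.9 z 5.6  (horiz rows 4)
```

```bash
python3 look.py a2 side,top salt_shaker; python3 g.py .631 .1135 .157
```

```text
side salt_shaker 0.82 [261, 141, 281, 175] 0.5561 0.2962 yaw 173.3 iou 0.72
side salt_shaker 0.62 [288, 191, 304, 231] 0.4751 0.0144 yaw 140.3 iou 0.87
top salt_shaker 0.58 [325, 202, 334, 225] 0.4776 0.0064 yaw 11.5 iou 0.72
top salt_shaker 0.57 [278, 201, 289, 228] 0.5065 0.1607 yaw 12.0 iou 0.90
t 5.70 pos [448.5  89.5 155.4] rot [-1.799e+02  1.000e-01  7.810e+01] F [-0.6  0.2 -1.7] w 37.1 q [-45.  -4.  29. 115.   2.  68. -28.]
shift tool mm x 61.0 y 173.7 z -1.6  (horiz rows 4)
```

View pics/a2.png

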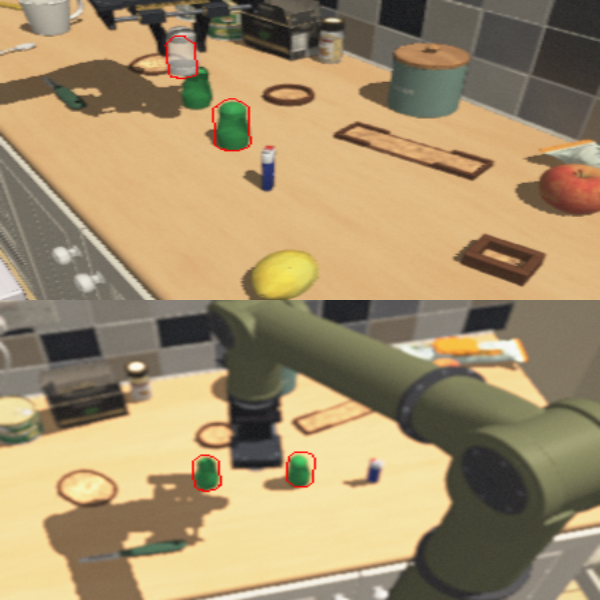

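The shaker is held upright and its waist explains the 37 mm opening. Next it goes over the round holder.

Call:
send_rows:
  plan:
    - [35, 10, 29, 0, 0, 0, 0]
    - [35, 15, 43, 0, 0, 0, 0]
    - [35, 15, 43, 0, 0, 0, 0]
    - [35, 15, 43, 0, 0, 0, 0]
    - [35, 6, 16, 0, 0, 0, 0]
    - [35, 0, 0, 0, 0, 0, 0]
    - [35, 0, 0, 0, 0, 0, 0]

```text
time_s: 6.4
tool_pos: [0.6308, 0.1129, 0.1543]
tool_rot: [-179.8, 0.2, 78.1]
force: [-0.3, -0.2, -0.2]
grip_width: 0.0369
```

```bash
python3 look.py - side,top salt_shaker@.113 round_holder; python3 g.py .631 .1135 .0465
```

```text
side salt_shaker 0.8 [288, 194, 303, 229] 0.3980 -0.1201 yaw 128.1 iou 0.58
side salt_shaker 0.69 [273, 167, 284, 201] 0.4213 -0.0014 yaw 125.5 iou 0.57
side salt_shaker 0.63 [314, 127, 333, 159] 0.6292 0.1105 yaw 102.1 iou 0.89
top salt_shaker 0.7 [325, 203, 338, 226] 0.4030 0.0343 yaw 179.5 iou 0.65
top salt_shaker 0.59 [280, 201, 292, 224] 0.4315 0.1725 yaw 5.4 iou 0.81
side round_holder 0.82 [311, 181, 337, 199] 0.6294 0.1122 yaw 2.2 iou 0.94
top round_holder 0.62 [277, 182, 297, 201] 0.6314 0.1151 yaw 10.5 iou 0.95
t 6.70 pos [631.7 113.8 157. ] rot [ 1.80e+02 -1.00e-01  7.82e+01] F [ 0.4 -0.2 -0.6] w 37.0 q [-38.  21.  33.  90. -12.  72. -15.]
shift tool mm x -0.4 y -0.6 z 110.5  (horiz rows 1)
```

Call:
send_rows:
  plan:
    - [35, 0, 0, 40, 0, 0, 0]
    - [35, 0, 0, 35, 0, 0, 0]
    - [35, 0, 0, 20, 0, 0, 0]
    - [35, 0, 0, 8, 0, 0, 0]
    - [35, 0, 0, 5, 0, 0, 0]
    - [35, 0, 0, 2, 0, 0, 0]
    - [35, 0, 0, 0, 0, 0, 0]

```text
time_s: 7.4
tool_pos: [0.6331, 0.1138, 0.0477]
tool_rot: [179.9, -0.1, 78.1]
force: [1.9, -0.2, -0.2]
grip_width: 0.0369
```

Call:
send_rows:
  plan:
    - [50, 0, 0, 0, 0, 0, 0]
    - [60, 0, 0, 0, 0, 0, 0]
    - [65, 0, 0, 0, 0, 0, 0]
    - [65, 0, 0, 0, 0, 0, 0]
    - [65, 0, 0, -20, 0, 0, 0]
    - [65, 0, 0, -40, 0, 0, 0]
    - [65, 0, 0, -45, 0, 0, 0]
    - [65, 0, 0, -25, 0, 0, 0]
    - [65, 0, 0, 0, 0, 0, 0]

```text
time_s: 8.3
tool_pos: [0.6352, 0.1138, 0.1818]
tool_rot: [179.6, -0.2, 78.1]
force: [0.6, 0.2, -0.1]
grip_width: 0.065
```

```bash
python3 look.py a3 side,top salt_shaker@.004 round_holder lighter; python3 g.py .4393 -.1167 .18
```

```text
side salt_shaker 0.92 [289, 194, 302, 229] 0.4720 0.0084 yaw 127.8 iou 0.79
side salt_shaker 0.84 [272, 169, 283, 203] 0.5016 0.1531 yaw 143.5 iou 0.90
side salt_shaker 0.61 [297, 111, 340, 166] 0.7663 0.2662 yaw 41.3 iou 0.20
top salt_shaker 0.66 [278, 200, 289, 225] 0.5057 0.1615 yaw 8.5 iou 0.78
top salt_shaker 0.62 [323, 201, 337, 228] 0.4716 0.0115 yaw 178.8 iou 0.87
top salt_shaker 0.5 [280, 171, 294, 195] 0.6369 0.1151 yaw 10.9 iou 0.92
side round_holder 0.56 [310, 184, 339, 198] 0.6249 0.1065 yaw 157.0 iou 0.85
top round_holder 0.51 [277, 184, 297, 201] 0.6306 0.1161 yaw 174.1 iou 0.87
side lighter 0.75 [310, 226, 317, 260] 0.4393 -0.1169 yaw 141.2 iou 0.85
side lighter 0.53 [246, 158, 275, 174] 0.4988 0.2630 yaw 38.9 iou 0.34
top lighter 0.62 [416, 221, 440, 236] 0.3333 -0.2823 yaw 115.6 iou 0.47
t 8.70 pos [631.6 113.6 175.2] rot [-1.799e+02  1.000e-01  7.810e+01] F [-0.6  0.5 -0.6] w 65.1 q [-38.  21.  33.  89. -12.  74. -16.]
shift tool mm x -264.9 y -140.9 z -4.8  (horiz rows 7)
```

View pics/a3.png

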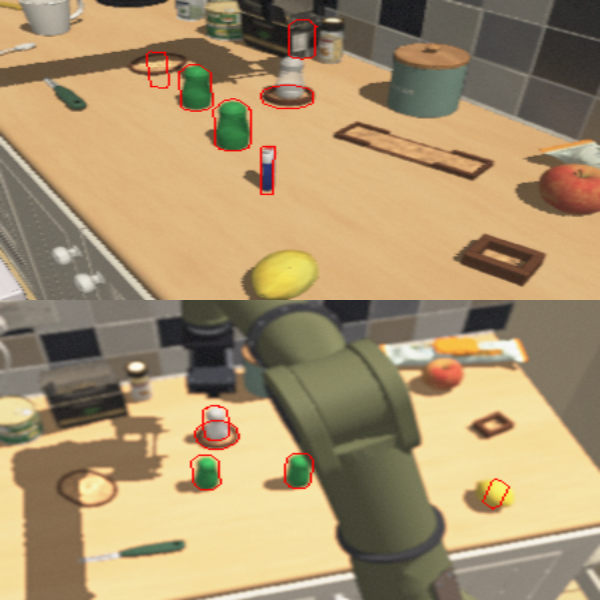

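The shaker stands in the round holder. For the lighter I'll step aside so the top camera sees it, and turn the jaws toward its thin axis.

Call:
send_rows:
  plan:
    - [40, -15, -43, 0, 0, 0, 0]
    - [40, -15, -43, 0, 0, 0, 0]
    - [40, -15, -43, 0, 0, 0, 0]
    - [40, -15, -43, 0, 0, 0, 0]
    - [40, 0, 0, 0, 0, 0, 0.118]
    - [40, 0, 0, 0, 0, 0, 0.118]
    - [40, 0, 0, 0, 0, 0, 0.118]
    - [40, 0, 0, 0, 0, 0, 0.118]
    - [40, 0, 0, 0, 0, 0, 0]

```text
time_s: 9.6
tool_pos: [0.4514, 0.0901, 0.1763]
tool_rot: [-180.0, 0.0, 51.1]
force: [-0.3, 0.3, -0.5]
grip_width: 0.0405
```

```bash
python3 look.py - side,top lighter slot_holder the_lemon veg_peeler oval_holder long_holder; python3 - <<'E'
from h import *
im=[env.read_camera(c)[:,:,::-1] for c in('side','top')]
p=[project(c,[[.439,-.117,.04]])[0] for c in('side','top')];print(p)
cv2.imwrite('pics/a4.png',np.hstack([cv2.resize(i[int(q[1])-30:int(q[1])+30,int(q[0])-30:int(q[0])+30],(390,390),interpolation=cv2.INTER_CUBIC) for i,q in zip(im,p)]))
E
python3 g.py .4393 -.1167 .18 51
```

```text
side lighter 0.53 [310, 225, 316, 257] 0.4395 -0.1165 yaw 141.3 iou 0.90
top lighter 0.39 [360, 203, 371, 222] 0.4421 -0.1101 yaw 121.8 iou 0.90
side slot_holder 0.56 [410, 294, 452, 328] 0.5349 -0.3712 yaw 19.0 iou 0.94
side the_lemon 0.82 [305, 305, 339, 337] 0.3428 -0.2879 yaw 26.5 iou 0.94
side veg_peeler 0.75 [207, 178, 222, 198] 0.3663 0.3209 yaw 82.8 iou 0.55
top veg_peeler 0.57 [223, 257, 271, 273] 0.3607 0.3034 yaw 91.2 iou 0.67
side oval_holder 0.85 [244, 157, 273, 173] 0.5390 0.3553 yaw 33.1 iou 0.95
top oval_holder 0.82 [206, 211, 241, 236] 0.5416 0.3589 yaw 45.9 iou 0.94
side long_holder 0.75 [344, 206, 427, 252] 0.6430 -0.1317 yaw 107.3 iou 0.92
side long_holder 0.39 [304, 304, 338, 340] 0.3560 -0.2695 yaw 51.3 iou 0.41
top long_holder 0.97 [322, 165, 369, 190] 0.6386 -0.1105 yaw 104.2 iou 0.71
[array([312.991312  , 244.54551483]), array([368.80294095, 213.58542262])]
t 10.40 pos [451.7  90.3 176.6] rot [180.   -0.   51.1] F [-0.3 -0.3 -0.1] w 39.9 q [-46.  -5.  30. 113.   3.  71. -56.]
yaw change -0.1 deg: tool-z turn 0.002 rad, rows 1
shift tool mm x -168.6 y 120.6 z -3.4  (horiz rows 5)
```

View pics/a4.png

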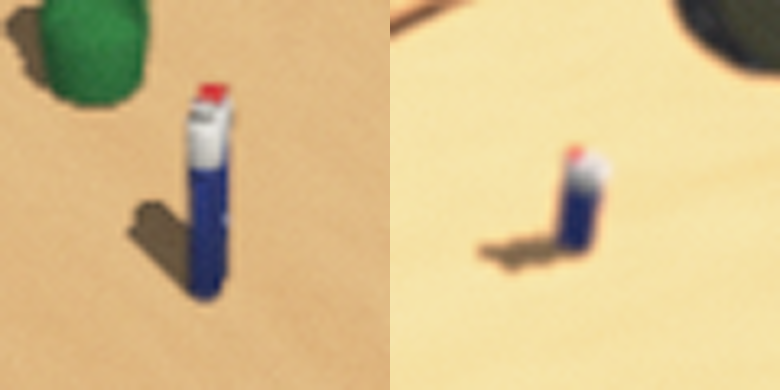

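Call:
send_rows:
  plan:
    - [40, -33.4, 24, 0, 0, 0, 0]
    - [40, -33.4, 24, 0, 0, 0, 0]
    - [40, -33.4, 24, 0, 0, 0, 0]
    - [40, -33.4, 24, 0, 0, 0, 0]
    - [40, -33.4, 24, 0, 0, 0, 0]
    - [40, 0, 0, 30, 0, 0, 0]
    - [40, 0, 0, 0, 0, 0, 0]
    - [40, 0, 0, 0, 0, 0, 0]
  grip_force: 8

```text
time_s: 11.2
tool_pos: [0.4398, -0.1144, 0.1465]
tool_rot: [-179.9, 0.0, 51.1]
force: [-0.3, -0.5, 0.2]
grip_width: 0.04
```

```bash
python3 g.py .440 -.115 .026 51; python3 - <<'E'
from h import *
im=env.read_camera('side')[:,:,::-1]
cv2.imwrite('pics/a5.png',cv2.resize(im[170:290,250:390],(700,600),interpolation=cv2.INTER_CUBIC))
o=env.get_obs();print(project('side',[o['tool_pos'],[.44,-.115,.079],[.44,-.115,0]]))
E
```

```text
t 11.20 pos [ 439.8 -114.4  146.5] rot [-179.9    0.    51.1] F [-0.3 -0.5  0.2] w 40.0 q [-36.  -5.  46. 117.   4.  67. -31.]
yaw change -0.1 deg: tool-z turn 0.002 rad, rows 1
shift tool mm x -0.4 y 0.5 z 120.5  (horiz rows 1)
[[312.83741172 202.25676422]
 [312.85713805 229.53006878]
 [312.86604728 257.90599328]]
```

View pics/a5.png

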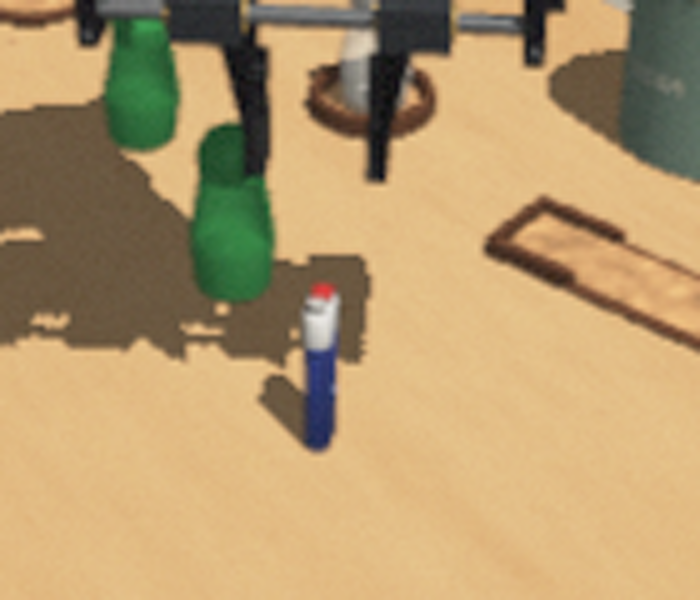

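Call:
send_rows:
  plan:
    - [40, 0, 2, 30, 0, 0, 0]
    - [40, 0, 0, 35, 0, 0, 0]
    - [40, 0, 0, 35, 0, 0, 0]
    - [40, 0, 0, 20, 0, 0, 0]
    - [40, 0, 0, 0, 0, 0, 0]
    - [30, 0, 0, 0, 0, 0, 0]
    - [22, 0, 0, 0, 0, 0, 0]
    - [18, 0, 0, 0, 0, 0, 0]
    - [15, 0, 0, 0, 0, 0, 0]
    - [8, 0, 0, 0, 0, 0, 0]
    - [8, 0, 0, 0, 0, 0, 0]
    - [8, 0, 0, 0, 0, 0, 0]

```text
time_s: 12.45
tool_pos: [0.4421, -0.1162, 0.027]
tool_rot: [180.0, -0.0, 51.1]
force: [-1.0, 1.2, 4.9]
grip_width: 0.0126
```

Call:
send_rows:
  plan:
    - [8, 0, 0, -10, 0, 0, 0]
    - [8, 0, 0, -30, 0, 0, 0]
    - [8, 0, 0, -30, 0, 0, 0]
    - [8, 0, 0, -20, 0, 0, 0]
    - [8, 0, 0, 0, 0, 0, 0]
    - [8, 0, 0, 0, 0, 0, 0]

```text
time_s: 13.05
tool_pos: [0.4417, -0.1162, 0.1167]
tool_rot: [180.0, -0.1, 51.1]
force: [0.5, 0.1, -0.7]
grip_width: 0.0123
```

```bash
python3 g.py .5352 -.3712 .115 107; python3 look.py - side lighter@.09 slot_holder;  python3 - <<'E'
from h import *
im=env.read_camera('side')[:,:,::-1]
cv2.imwrite('pics/a6.png',cv2.resize(im[150:270,250:390],(560,480),interpolation=cv2.INTER_CUBIC))
E
```

```text
t 13.05 pos [ 441.7 -116.2  116.7] rot [ 1.80e+02 -1.00e-01  5.11e+01] F [ 0.5  0.1 -0.7] w 12.3 q [-37.  -3.  48. 119.   2.  63. -29.]
yaw change 55.9 deg: tool-z turn -0.976 rad, rows 7
shift tool mm x -271.2 y 14.9 z 1.7  (horiz rows 6)
side lighter 0.57 [310, 188, 317, 225] 0.4420 -0.1153 yaw 146.3 iou 0.84
side slot_holder 0.79 [409, 291, 452, 328] 0.5348 -0.3712 yaw 19.6 iou 0.94
```

View pics/a6.png

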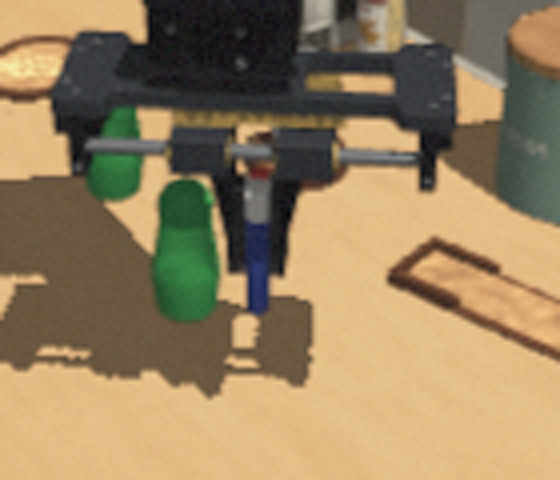

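Call:
send_rows:
  plan:
    - [8, 0, 0, 0, 0, 0, -0.143]
    - [8, 0, 0, 0, 0, 0, -0.143]
    - [8, 0, 0, 0, 0, 0, -0.143]
    - [8, 0, 0, 0, 0, 0, -0.143]
    - [8, 0, 0, 0, 0, 0, -0.143]
    - [8, 0, 0, 0, 0, 0, -0.143]
    - [8, 0, 0, 0, 0, 0, -0.143]
    - [8, 0, 0, 0, 0, 0, 0]

```text
time_s: 14.05
tool_pos: [0.4411, -0.1164, 0.1158]
tool_rot: [-179.9, 0.0, 108.5]
force: [-0.8, 0.2, -0.1]
grip_width: 0.0126
```

Call:
send_rows:
  plan:
    - [8, -25, 0.8, 0, 0, 0, 0]
    - [8, -45, 1.3, 0, 0, 0, 0]
    - [8, -45, 1.3, 0, 0, 0, 0]
    - [8, -45, 1.3, 0, 0, 0, 0]
    - [8, -45, 1.3, 0, 0, 0, 0]
    - [8, -45, 1.3, 0, 0, 0, 0]
    - [8, -21, 0.5, 0, 0, 0, 0]
    - [8, 0, 0, 0, 0, 0, 0]
    - [8, 0, 0, 0, 0, 0, 0]

```text
time_s: 14.95
tool_pos: [0.5341, -0.3709, 0.1154]
tool_rot: [-179.9, -0.1, 108.3]
force: [-0.0, 0.6, -0.4]
grip_width: 0.0127
```

```bash
python3 g.py .5352 -.3712 .033 108.5; python3 look.py - side,top lighter@.09 slot_holder the_lemon;  python3 - <<'E'
from h import *
im=env.read_camera('side')[:,:,::-1]
cv2.imwrite('pics/a7.png',cv2.resize(im[230:350,370:510],(700,600),interpolation=cv2.INTER_CUBIC))
E
```

```text
t 14.95 pos [ 534.1 -370.9  115.4] rot [-1.799e+02 -1.000e-01  1.083e+02] F [-0.   0.6 -0.4] w 12.7 q [ -7.  31.  53.  92. -26.  70.  69.]
yaw change 0.2 deg: tool-z turn -0.004 rad, rows 1
shift tool mm x -0.6 y 0.9 z 82.4  (horiz rows 1)
top lighter 0.64 [425, 152, 433, 171] 0.5235 -0.3524 yaw 43.6 iou 0.60
side slot_holder 0.63 [408, 293, 453, 331] 0.5353 -0.3719 yaw 17.2 iou 0.97
top slot_holder 0.66 [413, 174, 435, 192] 0.5353 -0.3678 yaw 18.2 iou 0.88
side the_lemon 0.92 [305, 304, 341, 339] 0.3428 -0.2876 yaw 25.2 iou 0.94
top the_lemon 0.69 [417, 218, 438, 239] 0.3427 -0.2857 yaw 25.1 iou 0.91
```

View pics/a7.png

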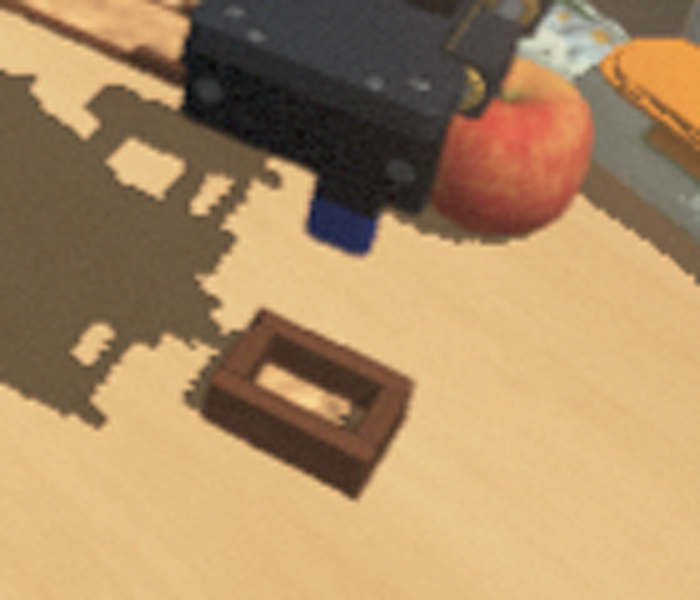

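Call:
send_rows:
  plan:
    - [8, -0.5, 0.8, 30, 0, 0, 0]
    - [8, 0, 0, 25, 0, 0, 0]
    - [8, 0, 0, 15, 0, 0, 0]
    - [8, 0, 0, 8, 0, 0, 0]
    - [8, 0, 0, 4, 0, 0, 0]
    - [8, 0, 0, 1.5, 0, 0, 0]
    - [8, 0, 0, 0, 0, 0, 0]

```text
time_s: 16.1
tool_pos: [0.5362, -0.3716, 0.0338]
tool_rot: [179.9, 0.1, 108.4]
force: [-0.3, -0.8, -0.5]
grip_width: 0.0126
```

```bash
python3 g.py .5352 -.3712 .031 108.5; python3 - <<'E'
from h import *
im=env.read_camera('side')[:,:,::-1]
cv2.imwrite('pics/a8.png',cv2.resize(im[250:350,380:490],(660,600),interpolation=cv2.INTER_CUBIC))
E
```

```text
t 16.10 pos [ 536.2 -371.6   33.8] rot [1.799e+02 1.000e-01 1.084e+02] F [-0.3 -0.8 -0.5] w 12.6 q [ -4.  36.  50.  96. -30.  63.  72.]
yaw change 0.1 deg: tool-z turn -0.001 rad, rows 1
shift tool mm x 0.7 y -0.9 z 2.8  (horiz rows 1)
```

View pics/a8.png

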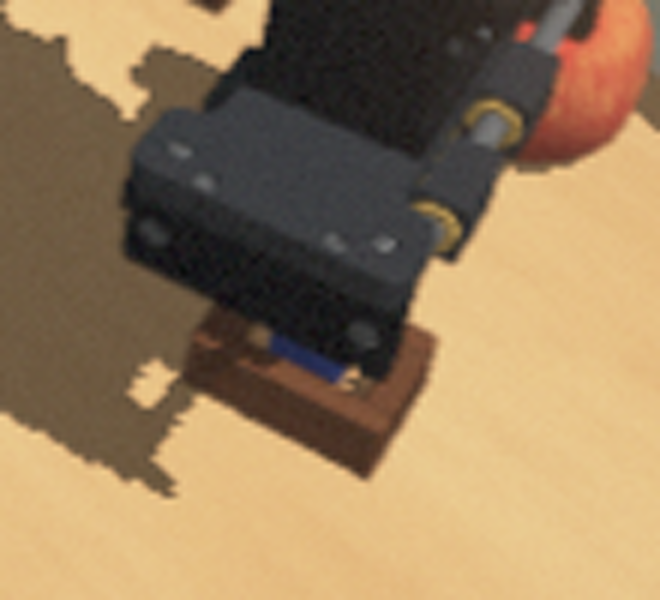

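Call:
send_rows:
  plan:
    - [8, 0, 0, 2, 0, 0, 0]
    - [8, 0, 0, 1, 0, 0, 0]
    - [8, 0, 0, 0, 0, 0, 0]
    - [13, 0, 0, 0, 0, 0, 0]
    - [18, 0, 0, 0, 0, 0, 0]
    - [26, 0, 0, 0, 0, 0, 0]
    - [32, 0, 0, 0, 0, 0, 0]
    - [32, 0, 0, 0, 0, 0, 0]

```text
time_s: 16.95
tool_pos: [0.5357, -0.371, 0.0298]
tool_rot: [-180.0, -0.0, 108.4]
force: [-0.9, -1.0, 0.7]
grip_width: 0.03
```

Call:
send_rows:
  plan:
    - [32, 0, 0, -20, 0, 0, 0]
    - [32, 0, 0, -30, 0, 0, 0]
    - [32, 0, 0, -40, 0, 0, 0]
    - [32, 0, 0, -40, 0, 0, 0]
    - [32, 0, 0, 0, 0, 0, 0]

```text
time_s: 17.45
tool_pos: [0.5381, -0.3739, 0.1662]
tool_rot: [179.6, 0.4, 108.4]
force: [0.7, -1.6, -0.3]
grip_width: 0.0321
```

```bash
python3 g.py .3428 -.2867 .16 25; python3 look.py - side,top lighter@.004
```

```text
t 17.45 pos [ 538.1 -373.9  166.2] rot [179.6   0.4 108.4] F [ 0.7 -1.6 -0.3] w 32.1 q [ -8.  28.  55.  89. -24.  75.  68.]
yaw change -83.4 deg: tool-z turn 1.456 rad, rows 10
shift tool mm x -140.1 y -161.6 z 6.2  (horiz rows 5)
side lighter 0.79 [425, 277, 442, 313] 0.5357 -0.3689 yaw 150.5 iou 0.81
side lighter 0.32 [408, 293, 452, 329] 0.5040 -0.4015 yaw 2.1 iou 0.44
top lighter 0.5 [422, 167, 432, 186] 0.5352 -0.3656 yaw 27.4 iou 0.84
```

The lighter is standing in its slot in both views. Next is the lemon at (0.343, -0.287), yaw about 25°.

Call:
send_rows:
  plan:
    - [80, 0, 0, 0, 0, 0, 0.1456]
    - [80, 0, 0, 0, 0, 0, 0.1456]
    - [80, 0, 0, 0, 0, 0, 0.1456]
    - [80, 0, 0, 0, 0, 0, 0.1456]
    - [80, 0, 0, 0, 0, 0, 0.1456]
    - [80, 0, 0, 0, 0, 0, 0.1456]
    - [80, 0, 0, 0, 0, 0, 0.1456]
    - [80, 0, 0, 0, 0, 0, 0.1456]
    - [80, 0, 0, 0, 0, 0, 0.1456]
    - [80, 0, 0, 0, 0, 0, 0.1456]
  grip_force: 15

```text
time_s: 18.65
tool_pos: [0.5351, -0.3704, 0.1581]
tool_rot: [-179.9, 0.1, 24.7]
force: [0.2, -0.7, 0.7]
grip_width: 0.08
```

Call:
send_rows:
  plan:
    - [80, -28, -32.3, 0, 0, 0, 0]
    - [80, -28, -32.3, 0, 0, 0, 0]
    - [80, -28, -32.3, 0, 0, 0, 0]
    - [80, -28, -32.3, 0, 0, 0, 0]
    - [80, -28, -32.3, 0, 0, 0, 0]
    - [80, 0, 0, 20, 0, 0, 0]
    - [80, 0, 0, 0, 0, 0, 0]

```text
time_s: 19.35
tool_pos: [0.3601, -0.289, 0.1409]
tool_rot: [-179.1, -0.2, 24.9]
force: [-0.3, 0.7, -0.9]
grip_width: 0.0804
```

```bash
python3 g.py .3428 -.2867 .0095 25; python3 - <<'E'
from h import *
for c in('side','top'): env.read_camera(c)
for n,y,z in(('the_lemon',1,0),('oval_holder',1,0),('veg_peeler',1,0),('long_holder',1,0),('lighter',1,.004),('slot_holder',1,0)):
    m={}
    for c in('side','top'):
        r=[q for q in env.regions_of(c,n) if q['confidence']>.35]
        if r: m[c]=r[0]['region']; print(n,c,'%.3f %.3f %.1f %.2f'%fit(n,{c:m[c]},z))
    if len(m)==2: print(n,'joint %.4f %.4f %.1f %.2f'%fit(n,m,z))
E
```

```text
t 19.35 pos [ 360.1 -289.   140.9] rot [-179.1   -0.2   24.9] F [-0.3  0.7 -0.9] w 80.4 q [-34.  -7.  68. 116.   6.  67. -34.]
yaw change 0.1 deg: tool-z turn -0.002 rad, rows 1
shift tool mm x -14.7 y -9.3 z 131.4  (horiz rows 1)
the_lemon side 0.342 -0.288 29.5 0.92
oval_holder side 0.542 0.354 39.8 0.92
oval_holder top 0.542 0.359 50.1 0.95
oval_holder joint 0.5421 0.3579 47.7 0.92
veg_peeler side 0.371 0.323 78.9 0.40
veg_peeler top 0.361 0.304 88.0 0.72
veg_peeler joint 0.3634 0.3119 84.7 0.54
long_holder side 0.699 -0.259 119.7 0.49
long_holder top 0.644 -0.127 105.3 0.94
long_holder joint 0.6448 -0.1306 106.0 0.71
lighter side 0.538 -0.369 20.3 0.86
slot_holder side 0.535 -0.372 17.1 0.97
slot_holder top 0.570 -0.351 55.4 0.18
slot_holder joint 0.5353 -0.3722 17.1 0.56
```

Call:
send_rows:
  plan:
    - [80, -8, -5, 0, 0, 0, 0]
    - [80, -7, -4, 0, 0, 0, 0]
    - [80, 0, 0, 0, 0, 0, 0]
    - [80, 0, 0, 0, 0, 0, 0]

```text
time_s: 20.45
tool_pos: [0.3441, -0.2897, 0.1424]
tool_rot: [-179.4, 0.1, 24.8]
force: [0.2, -0.3, 1.1]
grip_width: 0.0798
```

```bash
python3 g.py .3428 -.2867 .0095 25;python3 g.py .3428 -.2867 .0095 25
```

```text
t 20.45 pos [ 344.1 -289.7  142.4] rot [-1.794e+02  1.000e-01  2.480e+01] F [ 0.2 -0.3  1.1] w 79.8 q [-32. -11.  65. 117.  10.  68. -37.]
yaw change 0.2 deg: tool-z turn -0.003 rad, rows 1
shift tool mm x 0.1 y -3.3 z 132.9  (horiz rows 1)
t 20.45 pos [ 344.1 -289.7  142.4] rot [-1.794e+02  1.000e-01  2.480e+01] F [ 0.2 -0.3  1.1] w 79.8 q [-32. -11.  65. 117.  10.  68. -37.]
yaw change 0.2 deg: tool-z turn -0.003 rad, rows 1
shift tool mm x 0.1 y -3.3 z 132.9  (horiz rows 1)
```

Call:
send_rows:
  plan:
    - [80, 0, -3, 0, 0, 0, 0]
    - [80, 0, 0, 30, 0, 0, 0]
    - [80, 0, 0, 30, 0, 0, 0]
    - [80, 0, 0, 15, 0, 0, 0]
    - [80, 0, 0, 0, 0, 0, 0]

```text
time_s: 20.95
tool_pos: [0.3402, -0.2857, 0.0655]
tool_rot: [-179.3, 0.5, 24.8]
force: [-0.5, -0.2, -0.4]
grip_width: 0.0799
```

```bash
python3 g.py .3428 -.2867 .0095 25;python3 - <<'E'
from h import *
im=env.read_camera('side')[:,:,::-1]
cv2.imwrite('pics/a9.png',cv2.resize(im[250:360,250:380],(650,550),interpolation=cv2.INTER_CUBIC))
E
```

```text
t 20.95 pos [ 340.2 -285.7   65.5] rot [-179.3    0.5   24.8] F [-0.5 -0.2 -0.4] w 79.9 q [-30.   2.  69. 123.  -3.  57. -25.]
yaw change 0.2 deg: tool-z turn -0.003 rad, rows 1
shift tool mm x 1.9 y 2.0 z 56.0  (horiz rows 1)
```

View pics/a9.png

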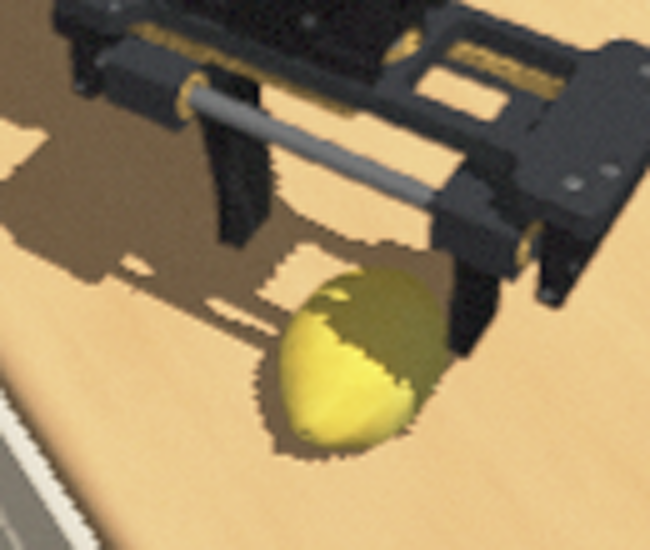

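Call:
send_rows:
  plan:
    - [80, 2, 2, 20, 0, 0, 0]
    - [80, 0, 0, 20, 0, 0, 0]
    - [80, 0, 0, 10, 0, 0, 0]
    - [80, 0, 0, 6, 0, 0, 0]
    - [80, 0, 0, 0, 0, 0, 0]

```text
time_s: 21.5
tool_pos: [0.3447, -0.2871, 0.0116]
tool_rot: [-179.5, 0.2, 24.9]
force: [0.1, -0.1, 0.2]
grip_width: 0.0802
```

```bash
python3 g.py .3428 -.2867 .0095 25
```

```text
t 21.50 pos [ 344.7 -287.1   11.6] rot [-179.5    0.2   24.9] F [ 0.1 -0.1  0.2] w 80.2 q [-23.  14.  65. 125. -16.  51. -13.]
yaw change 0.1 deg: tool-z turn -0.003 rad, rows 1
shift tool mm x -1.6 y -1.1 z 2.1  (horiz rows 1)
```

Call:
send_rows:
  plan:
    - [70, -1.5, -1, 2, 0, 0, 0]
    - [60, 0, 0, 0, 0, 0, 0]
    - [45, 0, 0, 0, 0, 0, 0]
    - [45, 0, 0, 0, 0, 0, 0]
    - [45, 0, 0, 0, 0, 0, 0]
    - [45, 0, 0, 0, 0, 0, 0]
    - [45, 0, 0, 0, 0, 0, 0]

```text
time_s: 22.2
tool_pos: [0.3429, -0.2868, 0.0096]
tool_rot: [-179.5, 0.1, 24.8]
force: [-0.5, 0.7, 3.9]
grip_width: 0.0534
```

Call:
send_rows:
  plan:
    - [45, 0, 0, -10, 0, 0, 0]
    - [45, 0, 0, -25, 0, 0, 0]
    - [45, 0, 0, -35, 0, 0, 0]
    - [45, 0, 0, -35, 0, 0, 0]
    - [45, 0, 0, -35, 0, 0, 0]
    - [45, 0, 0, 0, 0, 0, 0]

```text
time_s: 22.8
tool_pos: [0.3462, -0.2891, 0.153]
tool_rot: [-179.7, -0.3, 24.9]
force: [0.4, -0.0, -1.3]
grip_width: 0.0536
```

```bash
python3 g.py .542 .357 .15 45; python3 look.py - side the_lemon@.14
```

```text
t 22.80 pos [ 346.2 -289.1  153. ] rot [-179.7   -0.3   24.9] F [ 0.4 -0.  -1.3] w 53.6 q [-31. -12.  63. 117.  11.  69. -38.]
yaw change 20.1 deg: tool-z turn -0.352 rad, rows 3
shift tool mm x 595.3 y -318.4 z 3.0  (horiz rows 14)
side the_lemon 0.64 [304, 241, 340, 276] 0.3430 -0.2853 yaw 57.3 iou 0.86
```

The lemon is held at 53.6 mm opening. I'll route it outward past the inner reach limit to the oval dish.

Call:
send_rows:
  plan:
    - [45, 19, -14, 0, 0, 0, 0]
    - [45, 37, -28, 0, 0, 0, 0]
    - [45, 37, -28, 0, 0, 0, 0]
    - [45, 37, -28, 0, 0, 0, 0]
    - [45, 37, -28, 0, 0, 0, 0]
    - [45, 37, -28, 0, 0, 0, 0]
    - [45, 37, -28, 0, 0, 0, 0]
    - [45, 19, -14, 0, 0, 0, 0]

```text
time_s: 23.7
tool_pos: [0.4968, 0.0033, 0.1476]
tool_rot: [-179.4, 0.4, 25.1]
force: [0.3, 0.9, -0.8]
grip_width: 0.0536
```

Call:
send_rows:
  plan:
    - [45, 23, -38, 0, 0, 0, 0]
    - [45, 23, -38, 0, 0, 0, 0]
    - [45, 23, -38, 0, 0, 0, 0]
    - [45, 23, -38, 0, 0, 0, 0]
    - [45, 23, -38, 0, 0, 0, 0]
    - [45, 23, -38, 0, 0, 0, 0]
    - [45, 23, -38, 0, 0, 0, 0]
    - [45, 15, -26, 0, 0, 0, 0]
    - [45, 0, 0, 0, 0, 0, -0.105]
    - [45, 0, 0, 0, 0, 0, -0.105]
    - [45, 0, 0, 0, 0, 0, -0.105]
    - [45, 0, 0, 0, 0, 0, 0]

```text
time_s: 24.9
tool_pos: [0.5332, 0.337, 0.1492]
tool_rot: [-179.4, 0.3, 42.9]
force: [0.1, 0.1, 0.0]
grip_width: 0.0534
```

```bash
python3 g.py .542 .357 .06 43; python3 look.py - side,top oval_holder the_lemon@.14;python3 - <<'E'
from h import *
im=[env.read_camera(c)[:,:,::-1] for c in('side','top')]
cv2.imwrite('pics/a10.png',np.hstack([cv2.resize(i[q[1]-45:q[1]+45,q[0]-40:q[0]+40],(400,450),interpolation=cv2.INTER_CUBIC) for i,q in zip(im,[(259,150),(225,215)])]))
E
```

```text
t 24.90 pos [533.2 337.  149.2] rot [-179.4    0.3   42.9] F [0.1 0.1 0. ] w 53.4 q [-57.  20.  28.  92. -11.  71. -74.]
yaw change 0.1 deg: tool-z turn -0.002 rad, rows 1
shift tool mm x 20.1 y -8.6 z 89.2  (horiz rows 1)
side oval_holder 0.56 [247, 156, 271, 172] 0.5422 0.3601 yaw 42.0 iou 0.90
top oval_holder 0.9 [206, 215, 241, 236] 0.5398 0.3588 yaw 48.9 iou 0.97
side the_lemon 0.52 [244, 110, 263, 130] 0.5291 0.3346 yaw 54.1 iou 0.90
top the_lemon 0.66 [221, 188, 235, 208] 0.5237 0.3291 yaw 179.3 iou 0.70
```

View pics/a10.png

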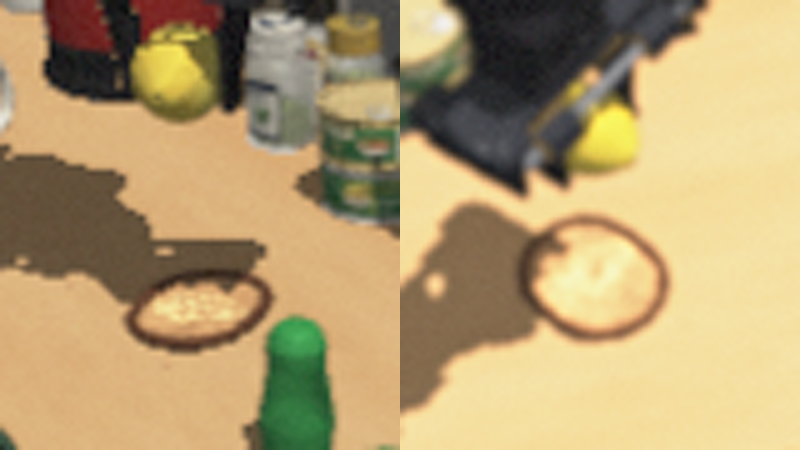

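Call:
send_rows:
  plan:
    - [45, 20.5, -9.3, 0, 0, 0, -0.035]
    - [45, 0, 0, 30, 0, 0, 0]
    - [45, 0, 0, 35, 0, 0, 0]
    - [45, 0, 0, 30, 0, 0, 0]
    - [45, 0, 0, 0, 0, 0, 0]

```text
time_s: 25.8
tool_pos: [0.5388, 0.3579, 0.0532]
tool_rot: [-179.4, 0.5, 44.9]
force: [-0.6, 0.3, -0.9]
grip_width: 0.0536
```

```bash
python3 g.py .541 .358 .0145 45; python3 look.py - side,top oval_holder the_lemon@.045
```

```text
t 25.80 pos [538.8 357.9  53.2] rot [-179.4    0.5   44.9] F [-0.6  0.3 -0.9] w 53.6 q [-56.  27.  26.  94. -14.  62. -71.]
yaw change 0.1 deg: tool-z turn -0.002 rad, rows 1
shift tool mm x 1.6 y 1.4 z 38.7  (horiz rows 1)
side oval_holder 0.83 [244, 158, 275, 173] 0.5415 0.3584 yaw 26.7 iou 0.95
top oval_holder 0.9 [209, 216, 240, 237] 0.5380 0.3563 yaw 47.6 iou 0.73
side the_lemon 0.76 [247, 142, 261, 155] 0.5340 0.3536 yaw 61.2 iou 0.87
side the_lemon 0.31 [423, 275, 445, 311] 0.5175 -0.3794 yaw 34.1 iou 0.49
top the_lemon 0.45 [218, 206, 227, 223] 0.5453 0.3483 yaw 178.7 iou 0.46
```

Call:
send_rows:
  plan:
    - [45, 1.6, 1.4, 18, 0, 0, 0]
    - [45, 0, 0, 12, 0, 0, 0]
    - [45, 0, 0, 6, 0, 0, 0]
    - [45, 0, 0, 2, 0, 0, 0]
    - [45, 0, 0, 0, 0, 0, 0]

```text
time_s: 26.6
tool_pos: [0.5438, 0.3599, 0.0191]
tool_rot: [-179.4, 0.0, 44.9]
force: [0.4, 0.4, -1.5]
grip_width: 0.0534
```

```bash
python3 g.py .541 .358 .0142 45
```

```text
t 26.60 pos [543.8 359.9  19.1] rot [-179.4    0.    44.9] F [ 0.4  0.4 -1.5] w 53.4 q [-55.  30.  25.  95. -15.  58. -70.]
yaw change 0.1 deg: tool-z turn -0.002 rad, rows 1
shift tool mm x -3.3 y -0.7 z 4.9  (horiz rows 1)
```

Call:
send_rows:
  plan:
    - [45, -2.5, -0.5, 3, 0, 0, 0]
    - [45, 0, 0, 2, 0, 0, 0]
    - [45, 0, 0, 0, 0, 0, 0]
    - [45, 0, 0, 0, 0, 0, 0]

```text
time_s: 27.0
tool_pos: [0.5421, 0.3589, 0.0151]
tool_rot: [-179.4, -0.1, 44.9]
force: [0.4, -0.2, -0.4]
grip_width: 0.053
```

Call:
send_rows:
  plan:
    - [54, 0, 0, 0, 0, 0, 0]
    - [58, 0, 0, 0, 0, 0, 0]
    - [64, 0, 0, 0, 0, 0, 0]
    - [70, 0, 0, 0, 0, 0, 0]
    - [75, 0, 0, 0, 0, 0, 0]
    - [75, 0, 0, -15, 0, 0, 0]
    - [75, 0, 0, -30, 0, 0, 0]
    - [75, 0, 0, -40, 0, 0, 0]
    - [75, 0, 0, -45, 0, 0, 0]
    - [75, 0, 0, 0, 0, 0, 0]

```text
time_s: 28.0
tool_pos: [0.5472, 0.3598, 0.1539]
tool_rot: [-179.5, -0.8, 44.9]
force: [0.6, 0.4, 0.3]
grip_width: 0.0749
```

```bash
python3 g.py .3634 .3119 .15 85; python3 look.py a11 side,top oval_holder the_lemon@.004 long_holder veg_peeler
```

```text
t 28.00 pos [547.2 359.8 153.9] rot [-179.5   -0.8   44.9] F [0.6 0.4 0.3] w 74.9 q [-57.  22.  28.  89. -11.  71. -72.]
yaw change 40.1 deg: tool-z turn -0.701 rad, rows 5
shift tool mm x -63.7 y -178.9 z 3.9  (horiz rows 4)
side oval_holder 0.76 [245, 161, 273, 173] 0.5397 0.3568 yaw 38.5 iou 0.78
side the_lemon 0.83 [247, 152, 265, 169] 0.5416 0.3566 yaw 46.4 iou 0.94
top the_lemon 0.57 [213, 211, 231, 231] 0.5429 0.3580 yaw 45.8 iou 0.91
side long_holder 0.79 [347, 206, 429, 252] 0.6440 -0.1308 yaw 106.5 iou 0.95
top long_holder 0.72 [360, 159, 380, 175] 0.6627 -0.2731 yaw 90.0 iou 0.36
side veg_peeler 0.58 [205, 178, 225, 201] 0.3657 0.3214 yaw 83.0 iou 0.55
top veg_peeler 0.86 [220, 259, 269, 273] 0.3610 0.3082 yaw 88.0 iou 0.75
top veg_peeler 0.69 [213, 214, 233, 228] 0.5785 0.3761 yaw 36.4 iou 0.36
```

View pics/a11.png

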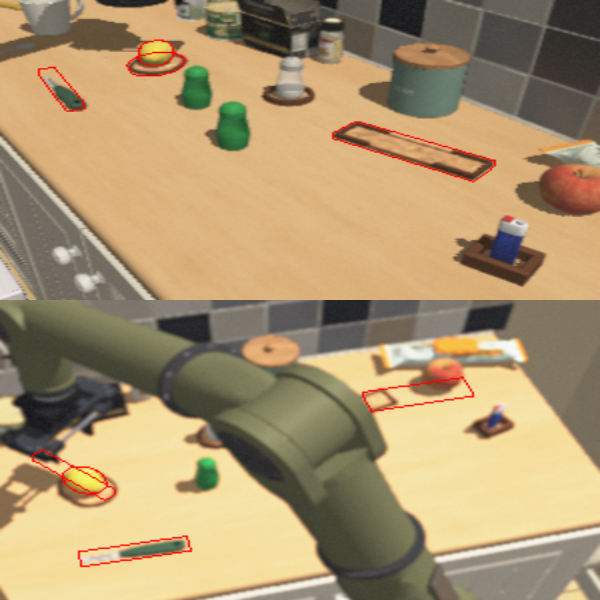

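The lemon sits in its dish at (0.542, 0.357), yaw 46. Next I need the peeler axis.

```bash
python3 - <<'E'
from h import *
im={}
for c in('side','top'):
    im[c]=env.read_camera(c)[:,:,::-1].copy()
    m=env.regions_of(c,'veg_peeler')[0]['region'].astype(np.uint8)
    v,u=np.nonzero(m);P=np.array([to_plane(c,q,.009)[:2] for q in np.c_[u,v]])
    mu=P.mean(0);w,V=np.linalg.eigh(np.cov(P.T));d=V[:,1]*np.sign(V[1,1]);s=(P-mu)@d
    print(c,mu,'dir',np.degrees(np.arctan2(d[1],d[0])),'ends',mu+d*s.min(),mu+d*s.max(),'len',np.ptp(s),'wid',np.ptp((P-mu)@V[:,0]))
    im[c][m>0]=im[c][m>0]//2+np.array([0,0,127],np.uint8)
i0=env.read_camera('side')[:,:,::-1];i1=env.read_camera('top')[:,:,::-1]
cv2.imwrite('pics/a12.png',np.vstack([np.hstack([cv2.resize(x[165:210,185:245],(400,300),interpolation=2) for x in(i0,im['side'])]),np.hstack([cv2.resize(x[245:290,215:275],(400,300),interpolation=2) for x in(i1,im['top'])])]))
E
python3 g.py .361 .306 .15 86
```

```text
side [0.36012609 0.28753423] dir 87.75394745705954 ends [0.35766495 0.22478395] [0.3636055  0.37624702] len 0.15157952628701515 wid 0.024979208059255693
top [0.3602988 0.2938993] dir 89.05580320842795 ends [0.35922199 0.22856224] [0.36187655 0.38963126] len 0.16109089484950656 wid 0.029580382057722756
t 28.80 pos [542.8 357.7 144.8] rot [-179.4   -0.    44.9] F [ 0.   0.8 -0.1] w 75.1 q [-57.  22.  28.  90. -11.  71. -72.]
yaw change 41.1 deg: tool-z turn -0.718 rad, rows 5
shift tool mm x -64.3 y -177.8 z -5.2  (horiz rows 4)
```

View pics/a12.png

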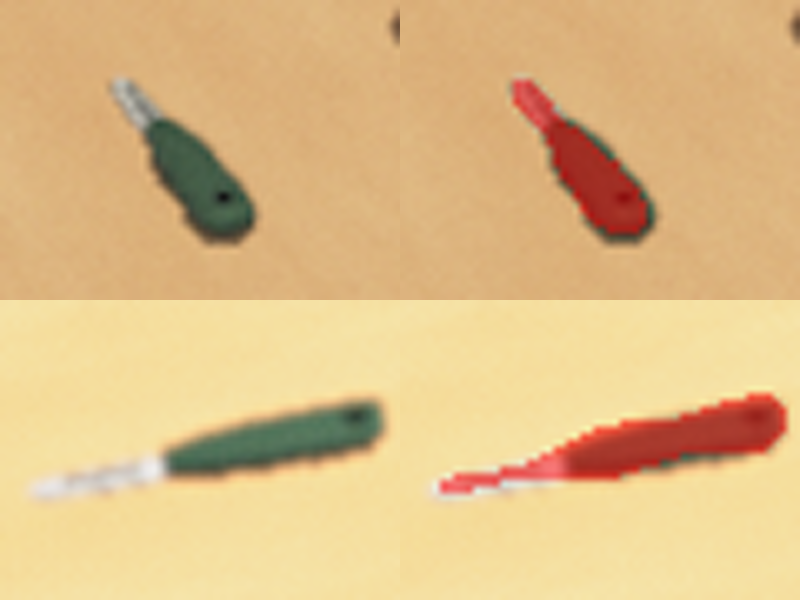

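Call:
send_rows:
  plan:
    - [50, 0, 0, 0, 0, 0, -0.125]
    - [50, 0, 0, 0, 0, 0, -0.125]
    - [50, 0, 0, 0, 0, 0, -0.125]
    - [50, 0, 0, 0, 0, 0, -0.125]
    - [50, 0, 0, 0, 0, 0, -0.125]
    - [50, 0, 0, 0, 0, 0, -0.125]
    - [50, -18.8, -45, 0, 0, 0, 0]
    - [50, -18.8, -45, 0, 0, 0, 0]
    - [50, -18.8, -45, 0, 0, 0, 0]
    - [50, -18.8, -45, 0, 0, 0, 0]
    - [50, 0, 0, 0, 0, 0, 0]
    - [50, 0, 0, 0, 0, 0, 0]
  grip_force: 20

```text
time_s: 30.0
tool_pos: [0.3596, 0.2894, 0.1461]
tool_rot: [-179.6, -0.5, 87.9]
force: [0.4, 0.4, -0.6]
grip_width: 0.0496
```

```bash
python3 g.py .3605 .289 .004 88
```

```text
t 30.00 pos [359.6 289.4 146.1] rot [-179.6   -0.5   87.9] F [ 0.4  0.4 -0.6] w 49.6 q [-60.  -2.  18. 115.   0.  67. -44.]
yaw change 0.1 deg: tool-z turn -0.001 rad, rows 1
shift tool mm x -0.4 y 0.9 z 142.1  (horiz rows 1)
```

Call:
send_rows:
  plan:
    - [50, 0, 1, 30, 0, 0, 0]
    - [50, 0, 0, 35, 0, 0, 0]
    - [50, 0, 0, 35, 0, 0, 0]
    - [50, 0, 0, 20, 0, 0, 0]
    - [50, 0, 0, 12, 0, 0, 0]
    - [50, 0, 0, 5, 0, 0, 0]
    - [50, 0, 0, 0, 0, 0, 0]
    - [50, 0, 0, 0, 0, 0, 0]

```text
time_s: 30.8
tool_pos: [0.3613, 0.2911, 0.0096]
tool_rot: [-179.7, -0.5, 87.9]
force: [0.5, -0.6, 0.6]
grip_width: 0.0503
```

```bash
python3 g.py .3605 .289 .0045 88
```

```text
t 30.80 pos [361.3 291.1   9.6] rot [-179.7   -0.5   87.9] F [ 0.5 -0.6  0.6] w 50.3 q [-59.   9.  18. 122.  -4.  49. -40.]
yaw change 0.1 deg: tool-z turn -0.003 rad, rows 1
shift tool mm x -2.1 y -0.7 z 5.1  (horiz rows 1)
```

Call:
send_rows:
  plan:
    - [50, -2, -0.5, 3, 0, 0, 0]
    - [50, 0, 0, 1.5, 0, 0, 0]
    - [40, 0, 0, 0, 0, 0, 0]
    - [30, 0, 0, 0, 0, 0, 0]
    - [10, 0, 0, 0, 0, 0, 0]
    - [10, 0, 0, 0, 0, 0, 0]
    - [10, 0, 0, 0, 0, 0, 0]
    - [10, 0, 0, 0, 0, 0, 0]
    - [10, 0, 0, 0, 0, 0, 0]

```text
time_s: 31.7
tool_pos: [0.3597, 0.2885, 0.0041]
tool_rot: [-179.6, -0.4, 87.9]
force: [0.4, 0.3, 1.6]
grip_width: 0.0244
```

Call:
send_rows:
  plan:
    - [10, 0, 0, -10, 0, 0, 0]
    - [10, 0, 0, -30, 0, 0, 0]
    - [10, 0, 0, -40, 0, 0, 0]
    - [10, 0, 0, -40, 0, 0, 0]
    - [10, 0, 0, -30, 0, 0, 0]
    - [10, 0, 0, 0, 0, 0, 0]

```text
time_s: 32.3
tool_pos: [0.363, 0.2893, 0.1593]
tool_rot: [-179.9, -0.8, 87.8]
force: [1.3, 0.4, -1.4]
grip_width: 0.0245
```

```bash
cat > pe.py <<'E'
import sys
from h import *
z=float(sys.argv[1])
for c in('side','top'):
    env.read_camera(c)
    for r in env.regions_of(c,'veg_peeler')[:2]:
        v,u=np.nonzero(r['region']);P=np.array([to_plane(c,q,z+.009)[:2] for q in np.c_[u,v]])
        mu=P.mean(0);w,V=np.linalg.eigh(np.cov(P.T));d=V[:,1];s=(P-mu)@d
        print(c,round(r['confidence'],2),[int(t) for t in r['rect']],'dir %.1f'%(np.degrees(np.arctan2(d[1],d[0]))%180),'ends',np.round(mu+d*s.min(),3),np.round(mu+d*s.max(),3),'len %.3f'%np.ptp(s))
E
python3 g.py .644 -.1308 .15 106; python3 pe.py .145
```

```text
t 32.30 pos [363.  289.3 159.3] rot [-179.9   -0.8   87.8] F [ 1.3  0.4 -1.4] w 24.5 q [-60.  -3.  18. 114.   0.  68. -44.]
yaw change 18.2 deg: tool-z turn -0.317 rad, rows 3
shift tool mm x -481.3 y 154.3 z 9.3  (horiz rows 11)
side 0.48 [202, 135, 218, 150] dir 82.3 ends [0.363 0.242] [0.379 0.359] len 0.118
top 0.28 [212, 212, 229, 228] dir 15.9 ends [0.486 0.364] [0.424 0.347] len 0.064
```

Call:
send_rows:
  plan:
    - [10, 0, 0, 0, 0, 0, -0.106]
    - [10, 0, 0, 0, 0, 0, -0.106]
    - [10, 0, 0, 0, 0, 0, -0.106]
    - [10, 0, 0, 0, 0, 0, 0]

```text
time_s: 32.9
tool_pos: [0.3598, 0.2865, 0.1525]
tool_rot: [-179.6, -0.4, 106.1]
force: [-0.1, -0.2, -0.2]
grip_width: 0.0243
```

Call:
send_rows:
  plan:
    - [10, -41.5, 12.9, 0, 0, 0, 0]
    - [10, -41.5, 12.9, 0, 0, 0, 0]
    - [10, -41.5, 12.9, 0, 0, 0, 0]
    - [10, -41.5, 12.9, 0, 0, 0, 0]
    - [10, -41.5, 12.9, 0, 0, 0, 0]
    - [10, -41.5, 12.9, 0, 0, 0, 0]
    - [10, -41.5, 12.9, 0, 0, 0, 0]
    - [10, -41.5, 12.9, 0, 0, 0, 0]
    - [10, -41.5, 12.9, 0, 0, 0, 0]
    - [10, -41.5, 12.9, 0, 0, 0, 0]
    - [10, -41.5, 12.9, 0, 0, 0, 0]
    - [10, -41.5, 12.9, 0, 0, 0, 0]

```text
time_s: 34.1
tool_pos: [0.6475, -0.1494, 0.1472]
tool_rot: [-179.6, -0.6, 105.9]
force: [0.5, 0.5, -0.2]
grip_width: 0.0244
```

Call:
send_rows:
  plan:
    - [10, 0, 0, 0, 0, 0, 0]
    - [10, 0, 0, 30, 0, 0, 0]
    - [10, 0, 0, 35, 0, 0, 0]
    - [10, 0, 0, 30, 0, 0, 0]
    - [10, 0, 0, 0, 0, 0, 0]

```text
time_s: 34.6
tool_pos: [0.6422, -0.1455, 0.048]
tool_rot: [-179.2, -0.8, 106.0]
force: [0.1, -0.1, -0.5]
grip_width: 0.0244
```

```bash
python3 g.py .649 -.1473 .0085 106.3; python3 pe.py .06; python3 look.py - side long_holder
```

```text
t 34.60 pos [ 642.2 -145.5   48. ] rot [-179.2   -0.8  106. ] F [ 0.1 -0.1 -0.5] w 24.4 q [-19.  32.  39.  93. -22.  64.  43.]
yaw change 0.3 deg: tool-z turn -0.005 rad, rows 1
shift tool mm x -3.6 y 6.0 z 39.5  (horiz rows 1)
side 0.74 [358, 203, 416, 229] dir 110.4 ends [ 0.643 -0.221] [ 0.589 -0.075] len 0.156
side long_holder 0.87 [346, 209, 429, 252] 0.6441 -0.1301 yaw 106.6 iou 0.97
```

Call:
send_rows:
  plan:
    - [10, -3.5, 6, 0, 0, 0, 0]
    - [10, 0, 0, 0, 0, 0, 0]
    - [10, 0, 0, 0, 0, 0, 0]

```text
time_s: 35.2
tool_pos: [0.6538, -0.1495, 0.0541]
tool_rot: [-179.8, -0.5, 106.1]
force: [0.4, -0.5, -0.4]
grip_width: 0.0242
```

```bash
python3 g.py .649 -.1473 .0085 106.3; python3 pe.py .045;  python3 pe.py .045; python3 - <<'E'
from h import *
i=env.read_camera('side')[:,:,::-1];t=env.read_camera('top')[:,:,::-1]
cv2.imwrite('pics/a13.png',np.vstack([cv2.resize(i[190:260,330:440],(792,400),interpolation=2)[:400],cv2.resize(t[140:210,310:420],(792,200))]))
o=env.get_obs();p=np.array(o['tool_pos']);a=np.radians(o['tool_rot'][2]);d=np.array([np.cos(a),np.sin(a),0])
print(project('side',[p+d*.103,p,p-d*.067]))
E
```

```text
t 35.20 pos [ 653.8 -149.5   54.1] rot [-179.8   -0.5  106.1] F [ 0.4 -0.5 -0.4] w 24.2 q [-18.  33.  39.  91. -23.  65.  43.]
yaw change 0.2 deg: tool-z turn -0.004 rad, rows 1
shift tool mm x 3.4 y -4.0 z 45.6  (horiz rows 1)
side 0.68 [375, 206, 423, 227] dir 110.3 ends [ 0.678 -0.204] [ 0.637 -0.091] len 0.121
top 0.74 [275, 184, 295, 200] dir 79.2 ends [0.577 0.09 ] [0.59  0.158] len 0.069
side 0.57 [359, 201, 425, 224] dir 111.4 ends [ 0.679 -0.204] [ 0.621 -0.057] len 0.158
[[359.22993054 200.6549453 ]
 [395.16051692 215.37664121]
 [421.0522228  225.98367156]]
```

View pics/a13.png

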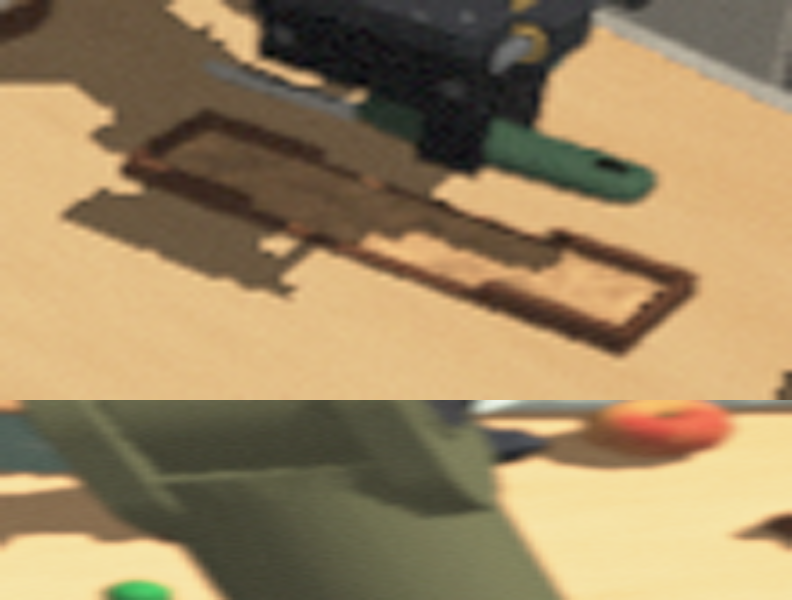

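Call:
send_rows:
  plan:
    - [10, 3, -3, 20, 0, 0, 0]
    - [10, 0, 0, 0, 0, 0, 0]
    - [10, 0, 0, 0, 0, 0, 0]
    - [10, 0, 0, 0, 0, 0, 0]
    - [10, 0, 0, 0, 0, 0, 0]

```text
time_s: 36.2
tool_pos: [0.6502, -0.1474, 0.0347]
tool_rot: [-179.8, -0.5, 106.1]
force: [0.4, -0.6, -0.7]
grip_width: 0.0241
```

```bash
python3 g.py .649 -.1475 .0085 106.3; python3 - <<'E'
from cell import env
env.read_camera('side')
E
python3 g.py .649 -.1475 .0085 106.3
```

```text
t 36.20 pos [ 650.2 -147.4   34.7] rot [-179.8   -0.5  106.1] F [ 0.4 -0.6 -0.7] w 24.1 q [-18.  34.  39.  93. -23.  63.  43.]
yaw change 0.2 deg: tool-z turn -0.004 rad, rows 1
shift tool mm x 0.3 y -1.2 z 26.2  (horiz rows 1)
t 36.25 pos [ 650.1 -147.4   34.6] rot [-179.8   -0.5  106.1] F [-0.4 -0.9 -0.2] w 24.5 q [-18.  34.  39.  93. -23.  63.  43.]
yaw change 0.2 deg: tool-z turn -0.004 rad, rows 1
shift tool mm x 0.2 y -1.1 z 26.1  (horiz rows 1)
```

Settled within about 1 mm, so I'll lower the peeler.

Call:
send_rows:
  plan:
    - [10, 0, -1, 10, 0, 0, 0]
    - [10, 0, 0, 8, 0, 0, 0]
    - [10, 0, 0, 4, 0, 0, 0]
    - [10, 0, 0, 3, 0, 0, 0]
    - [10, 0, 0, 0, 0, 0, 0]
    - [10, 0, 0, 0, 0, 0, 0]
    - [10, 0, 0, 0, 0, 0, 0]

```text
time_s: 36.95
tool_pos: [0.6485, -0.1473, 0.0087]
tool_rot: [-179.8, -0.5, 106.1]
force: [0.2, -0.7, -0.0]
grip_width: 0.0245
```

```bash
python3 g.py .649 -.1475 .0085 106.3; python3 pe.py .005
```

```text
t 36.95 pos [ 648.5 -147.3    8.7] rot [-179.8   -0.5  106.1] F [ 0.2 -0.7 -0. ] w 24.5 q [-18.  35.  38.  94. -24.  60.  44.]
yaw change 0.2 deg: tool-z turn -0.004 rad, rows 1
shift tool mm x -0.4 y 0.4 z 0.2  (horiz rows 1)
side 0.71 [357, 217, 416, 239] dir 111.6 ends [ 0.667 -0.206] [ 0.61  -0.061] len 0.155
```

Call:
send_rows:
  plan:
    - [24, 0, 0, 0, 0, 0, 0]
    - [28, 0, 0, 0, 0, 0, 0]
    - [33, 0, 0, 0, 0, 0, 0]
    - [36, 0, 0, 0, 0, 0, 0]
    - [36, 0, 0, 0, 0, 0, 0]
    - [36, 0, 0, -15, 0, 0, 0]
    - [36, 0, 0, -30, 0, 0, 0]
    - [36, 0, 0, -40, 0, 0, 0]
    - [36, 0, 0, -50, 0, 0, 0]
    - [36, 0, 0, -50, 0, 0, 0]
    - [36, 0, 0, 0, 0, 0, 0]

```text
time_s: 38.25
tool_pos: [0.6536, -0.151, 0.2037]
tool_rot: [179.5, -0.2, 106.0]
force: [0.5, -0.1, -0.6]
grip_width: 0.0359
```

Call:
send_rows:
  plan:
    - [36, 45, 0, 0, 0, 0, 0]
    - [36, 45, 0, 0, 0, 0, 0]
    - [36, 45, 0, 0, 0, 0, 0]
    - [36, 45, 0, 0, 0, 0, 0]
    - [36, 45, 0, 0, 0, 0, 0]
    - [36, 45, 0, 0, 0, 0, 0]
    - [36, 45, 0, 0, 0, 0, 0]
    - [36, 0, 0, 0, 0, 0, 0]

```text
time_s: 39.05
tool_pos: [0.5598, 0.163, 0.197]
tool_rot: [-179.8, -0.8, 106.8]
force: [-0.4, 0.2, -0.0]
grip_width: 0.0361
```

```bash
python3 pe.py .004; python3 look.py - side,top salt_shaker@.004 round_holder lighter@.004 slot_holder the_lemon@.004 oval_holder long_holder tea_box; python3 - <<'E'
from h import *
i=env.read_camera('side')[:,:,::-1]
A=cv2.resize(i[190:260,330:440],(400,290),interpolation=2);B=cv2.resize(i[140:210,230:350],(400,290),interpolation=2);C=cv2.resize(i[265:335,390:475],(400,290),interpolation=2)
D=cv2.resize(env.read_camera('top')[:,:,::-1][120:290,190:450],(400,290),interpolation=2)
cv2.imwrite('pics/fin.png',np.vstack([np.hstack([A,B]),np.hstack([C,D])]));o=env.get_obs();print(o['time_s'],o['tool_pos'])
E
```

```text
side 0.65 [354, 218, 415, 242] dir 110.2 ends [ 0.667 -0.205] [ 0.613 -0.057] len 0.157
side salt_shaker 0.94 [316, 165, 332, 193] 0.6353 0.1176 yaw 128.4 iou 0.91
side salt_shaker 0.89 [272, 168, 287, 200] 0.5017 0.1546 yaw 135.3 iou 0.88
side salt_shaker 0.75 [287, 195, 305, 230] 0.4707 0.0054 yaw 155.5 iou 0.90
top salt_shaker 0.55 [277, 201, 291, 228] 0.5036 0.1611 yaw 6.6 iou 0.93
top salt_shaker 0.47 [320, 202, 334, 226] 0.4697 0.0147 yaw 176.9 iou 0.92
top salt_shaker 0.44 [280, 176, 294, 194] 0.6207 0.1187 yaw 2.6 iou 0.73
side round_holder 0.74 [311, 183, 336, 199] 0.6289 0.1121 yaw 143.0 iou 0.89
top round_holder 0.51 [273, 184, 298, 200] 0.6289 0.1184 yaw 174.3 iou 0.81
side lighter 0.58 [423, 274, 441, 312] 0.5404 -0.3670 yaw 30.6 iou 0.84
top lighter 0.48 [421, 168, 433, 186] 0.5338 -0.3651 yaw 19.0 iou 0.86
side slot_holder 0.81 [407, 294, 454, 327] 0.5357 -0.3725 yaw 19.3 iou 0.97
side slot_holder 0.33 [314, 163, 332, 191] 0.6635 0.1587 yaw 142.9 iou 0.56
top slot_holder 0.48 [411, 177, 437, 190] 0.5316 -0.3663 yaw 10.6 iou 0.87
side the_lemon 0.79 [248, 150, 268, 167] 0.5417 0.3563 yaw 38.7 iou 0.93
top the_lemon 0.68 [212, 210, 230, 232] 0.5422 0.3622 yaw 57.9 iou 0.91
side oval_holder 0.62 [298, 111, 341, 164] 0.7676 0.3100 yaw 126.5 iou 0.20
side oval_holder 0.51 [246, 164, 273, 174] 0.5372 0.3542 yaw 32.0 iou 0.81
side oval_holder 0.43 [348, 208, 428, 253] 0.6589 -0.1733 yaw 109.6 iou 0.49
top oval_holder 0.58 [208, 217, 240, 236] 0.5398 0.3601 yaw 43.9 iou 0.79
side long_holder 0.56 [347, 210, 429, 251] 0.6445 -0.1321 yaw 106.4 iou 0.94
side tea_box 0.83 [302, 111, 339, 162] 0.7465 0.3069 yaw 169.0 iou 0.83
top tea_box 0.95 [200, 137, 242, 187] 0.7437 0.3245 yaw 3.2 iou 0.85
40.25 [0.56238656 0.15404094 0.19668877]
```

```bash
python3 - <<'E'
from h import *
i=env.read_camera('side')[:,:,::-1];hsv=cv2.cvtColor(np.ascontiguousarray(i),cv2.COLOR_BGR2HSV)
m=cv2.inRange(hsv,(50,50,20),(95,255,160));m[:200]=0;m[260:]=0;m[:,:340]=0;m[:,432:]=0
n,l,s,_=cv2.connectedComponentsWithStats(m);m=l==1+s[1:,4].argmax();v,u=np.nonzero(m)
a=np.radians(106.4);d=np.array([np.cos(a),np.sin(a)]);e=np.array([-d[1],d[0]]);c=np.array([.6441,-.131])
P=np.array([to_plane('side',q,.013)[:2] for q in np.c_[u,v]])-c;al=P@d*1000;ac=P@e*1000
print(s[1:,4].max(),'along',np.percentile(al,[0,2,50,98,100]).round(1))
for lo in range(-90,40,20):
    k=(al>=lo)&(al<lo+20)
    if k.any(): print(lo,k.sum(),'across',ac[k].min().round(1),ac[k].max().round(1),ac[k].mean().round(1))
print(env.get_obs()['time_s'])
E
```

```text
248 along [-75.6 -73.8 -30.1  20.2  24. ]
-90 18 across -14.7 9.0 -2.1
-70 49 across -15.3 11.1 -1.4
-50 57 across -13.8 12.8 -0.9
-30 52 across -13.9 11.9 -0.4
-10 48 across -12.4 12.1 -0.3
10 24 across -10.3 8.7 -0.0
40.3
```

```bash
python3 -c "
from cell import env
print(env.sign_off())"
```

```text
the job is handed in; nothing more can be done
None
```

I put all four things in their holders in the order asked, and handed the job in at about 40 s with the gripper clear and open.

The table gives what my last camera checks showed, in metres, measured against each holder. "Top" and "side" are the two cameras.

| Thing | Where it ended up | Holder centre | Comment |
|---|---|---|---|
| Salt shaker | upright; released at (0.633, 0.114) | (0.631, 0.114) | Final fits disagreed: side (0.635, 0.118), top (0.621, 0.119), the top one a poor fit (overlap 0.73). |
| Lighter | upright; (0.540, -0.367) side, (0.534, -0.365) top | (0.535, -0.372) | The cameras differ by about 6 mm. |
| Lemon | lying along the dish; (0.542, 0.356) side, (0.542, 0.362) top | (0.541, 0.358) | Yaw reads 39–58° against about 45° for the dish. |
| Peeler | flat; centred across to about 1 mm and aligned with the trough | (0.644, -0.131) | It may be up to about 4 mm off centre lengthwise; only the side camera could measure it. |

- **Fully down:** I judged this from the release heights, which matched the pick-up heights plus the 4 mm recess floor to within about 2 mm.
- **Tea box:** it reads about (0.746, 0.31), unchanged within measuring error.
- **Green shakers:** I left both look-alikes alone, and they read within about 1 cm of where they started.
- **Not checked by eye:** the final picture was refused because I had reached the 16-picture limit. The end state, and the peeler after release, rest on the detections and colour measurement only.

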